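# Set the loupe and its stop collar on the engraver's inspection bar

### The job

Both thumbscrews on the inspection bar are tight. Loosen the brass stop collar's orange screw first and the loupe carriage's blue screw next, before sliding either part, then slide the carriage until its lens is centred over the red dot on the copper plate, bring the stop collar right up against the carriage, and tighten both screws fully again. Do not knock over or push away the things standing around the bar.

Things in the scene. Friction and masses are not known exactly. Their poses are not given: they have to be found in the camera images.
- bridge: Fixed wooden drawing board 320 x 580 mm, 16 mm thick with its grey mat, a copper plate 1.5 mm proud of the mat (front part) and an inspection bar. Origin: underside centre of the board on the table; x points away from the robot, y along the bar, z up. The square steel bar (14 mm) runs along y, its axis 40 mm behind the origin (x = +0.040) and 76 mm above the table, between two aluminium end blocks (each 22 mm thick, centred 265 mm from the middle, top 94 mm above the table).
- loupe (a joint): Position (m) of the loupe carriage's centre along the bar: 0 at the bar's middle, positive towards the bridge's +y; range -0.21 to 0.21. Carriage: black block 44 (across) x 70 (along bar) x 42 mm centred on the bar axis, with an arm towards the robot that carries the lens ring (62 mm across, 8 mm thick, low above the plate). Locked while its blue screw is tight; when loose it slides with about 1 N and stays where it is left.
- stop (a joint): Position (m) of the brass stop collar's centre along the bar, same zero and direction; range -0.227 to 0.227. Collar: knurled brass, 36 mm diameter, 36 mm long along the bar, always on the +y side of the carriage; the two cannot pass, and touch when their centres are 53 mm apart. A moving carriage pushes the loosened collar ahead of it. Locked while its orange screw is tight; when loose it slides with about 1 N and stays where it is left.
- loupe_screw (a joint): Angle (rad) of the carriage's blue thumbscrew: 0 fully tight (end stop), grows counter-clockwise seen from above, 1.5 fully loose (end stop). It clamps the bar below about 0.4 and has let go above 0.8. Turning takes under 0.2 N m; it stays where left. It only turns, it does not rise.
- stop_screw (a joint): Angle (rad) of the stop collar's orange thumbscrew, same meaning, range and behaviour.
- loupe_knob (a point): Grip point of the blue thumbscrew: centre of its upright wing, a bar 30 mm long, 10 mm thick and 24 mm high, on top of a thin stem (axis vertical). Own x axis along the 30 mm length, y across the 10 mm thickness, z up; it turns with the screw. The point is 47 mm above the bar axis, straight above the carriage's centre; the carriage's top is 26 mm below it.
- stop_knob (a point): Grip point of the orange thumbscrew's wing (same shape and axes), 44 mm above the bar axis, straight above the collar's centre; the collar's top is 26 mm below it.
- lens (a point): Centre of the lens, carried by the carriage 90 mm from the bar axis towards the robot side (bridge -x) and level with the carriage's centre along the bar; about 46 mm above the table.
- loupe_face (a point): Centre of the carriage's +y end face, on the bar axis.
- stop_face (a point): Centre of the stop collar's -y end face (the one facing the carriage), on the bar axis.
- red_dot: Flat red dot, 14 mm across, on the copper plate, under the line along which the lens travels: the spot to inspect. Origin at its centre.
- blue_dot: Flat blue dot, 14 mm across, on the same line of the plate: not wanted.
- ink_jar: Bystander: amber jar with black lid, 42 mm across, 62 mm high, on the board behind the bar; origin at its underside.
- glue_bottle: Bystander: white glue bottle with red nozzle, 40 mm across, 92 mm high, on the board behind the bar; origin at its underside.
- weight: Bystander: brass weight with a small knob, 40 mm across, 52 mm high, on the board behind the bar; origin at its underside.
- graver: Bystander: graver with dark wooden handle, 120 mm long, lying on the front of the plate; origin underneath its middle.
- burnisher: Bystander: burnisher with lighter wooden handle, 120 mm long, lying on the front of the plate; origin underneath its middle.
- brush_cup: Bystander: blue ceramic cup of brushes, 68 mm across, 175 mm high in all, on the table behind the board; origin at its underside.
- varnish_tin: Bystander: varnish tin, 70 mm across, 90 mm high, on the table just to the right of the board; origin at its underside.

How it is judged:
By the outcome, as a careful person would: the job done as asked, in the order asked, and still so for the second after the job is handed in, with the robot touching nothing.
It also fails if it takes over 72 s, if anything falls off the work surface, if the arm or the gripper's body presses on something with over 40 N, if the wrist force passes 120 N, or if a joint passes its speed limit or range.

### The arm

A 7-joint arm with a two-finger parallel gripper is mounted at the origin on the work surface. World frame = base frame: x ahead of the robot, y to its left, z up, the work surface at z = 0. Lengths are in m, angles in rad, forces in N, time in s.
With the tool pointing down it reaches from about 0.4 to 0.85 m from the base axis. Payload 10.4 kg.
Tool frame: the origin (TCP) lies between the finger pads; the fingertips stand 19 mm ahead of it and the grasp point (between the pads) is the TCP; z points along the fingers, x is the direction in which the jaws open and shut, and the axes are right-handed (so a half turn about z gives the same grasp; the last joint's range is limited). The gripper opens to 87 mm and grips with 3 to 60 N. Pads are 19 mm wide; open, the fingers measure 117 mm over their backs; the gripper's body (75 mm by 190 mm) begins 51 mm behind the grasp point.
Start: joints at [1.129, 0.332, -0.065, 1.46, 0.022, 1.35, -0.088], TCP at [0.254, -0.571, 0.221] pointing down, gripper open.
Joint ranges: [-2.6, 2.6], [-0.5, 2.12], [-1.47, 1.34], [0.16, 2.42], [-1.27, 4.41], [0.06, 2.06], [-2.6, 2.6]. Speed limits (rad/s): [2.22, 2.22, 2.79, 2.79, 3.14, 3.14, 3.14].

### API

Orientations are given as a unit quaternion [x, y, z, w].
In Python, from bench import * gives the robot as it stands.
- The arm moves only by the tool step_arm, never from a script. Its argument "commands" is a list of rows, each a list of 6 numbers: the shift along the tool's x, y, z in m, then the turn, a rotation vector about the tool's x, y, z in rad. In form: [[tx, ty, tz, rx, ry, rz], ...]. A call has 1 to 12 rows; each row shifts and turns the commanded pose from where the row before left it, along the tool's axes as they then stand; what a row does not reach is not made up. A row lasts 1/10 s, in which the tool goes at most 50 mm and 8.59 degrees, less where a joint would pass 70% of its speed; a pose out of reach is approached as far as the arm can. A call with a gripper value outside its range is refused whole. "gripper" is the opening, from 0 (shut) to 1 (fully open), set as the call begins (left out, the last holds). The fingers move at their own pace and stop on an object; "grip_force" is the grip in N (left out, the last holds). Time passes only in rows, so rows that do not move let the fingers close. It gives the time, the measured TCP pose, the force and the opening at its end, in the units of the state.
- read_state(): the state, without advancing time (a new reading comes with each control period).
- camera(name): name is "side" or "top"; returns the picture (480x640x3 uint8, red, green, blue); there is no depth.
- get_calibration(name): a dict with "fx", "fy", "cx", "cy" (pixels), "R" (3x3) and "t" (3): a world point X has camera coordinates R X + t. Camera axes: x right, y down, z forward; pixel columns grow to the right and rows downward; lengths in m; the calibration is good to about 2 mm. A picture is of the moment at which its call begins. get_calibration takes no time and is no camera call.
- close_job(): hands the job in, once; it reports no verdict.
The state is a dict: "time": time; "joint_positions": joint angles; "joint_vel": joint speeds; "joint_torque": joint torques, N m; "ee_pos": TCP position; "eef_rot": TCP orientation; "ft_force": force on the tool from outside, world axes, zero at the start; "torque": the same for the moment, N m; "width": finger opening in m.
Only numpy, scipy, OpenCV 4.12 (cv2) and the standard library are available. Lean on these libraries where they do the work, as an engineer would, in place of code of your own. Each camera call takes 0.05 s, during which the arm holds its last target. There are 200 camera calls.

## Working session

There is one attempt and no reset: what is moved stays moved. The work goes in short steps, Python scripts to look and compute and a tool call to move; the robot and the scene stay as the last step left them, time stands still between calls to the robot, and variables do not carry over. Pictures are saved under pics/ and viewed, on a budget of 15 in all, crops included, one or two more only if the job needs it, and the job is handed in when it is done.

Besides the shell and the picture viewer there is one more tool, called after ">>>" by a JSON object that holds its "method" and its "body", one argument or row to a line. step_arm: Moves the arm, as the interface text tells. Its arguments: {"type":"object","properties":{"commands":{"type":"array","items":{"type":"array","items":{"type":"number"}}},"gripper":{"type":"number"},"grip_force":{"type":"number"}},"required":["commands"]}

```bash
mkdir -p pics; python3 - <<'E'
from bench import *
import cv2,numpy as np
for n in("top","side"):
    im=camera(n); cv2.imwrite(f"pics/{n}0.png",im[:,:,::-1]); c=get_calibration(n)
    print(n,c["fx"],c["fy"],c["cx"],c["cy"],np.round(c["R"],4).tolist(),np.round(c["t"],4).tolist())
s=read_state();print(s)
E
```

```text
top 471.93229145581694 471.93229145581694 322.31358083236324 247.40031348602645 [[-0.0261, -0.9996, -0.0097], [-0.99, 0.0272, -0.1384], [0.1386, 0.006, -0.9903]] [-0.0637, 0.5787, 0.791]
side 496.289921193083 496.289921193083 315.9341303752788 240.36367224221422 [[-0.7561, -0.6545, -0.0041], [-0.471, 0.5484, -0.6909], [0.4544, -0.5205, -0.7229]] [0.3803, 0.3697, 0.8054]
{'time': 0.1, 'joint_positions': array([ 1.12941692,  0.33281106, -0.06473578,  1.46083869,  0.02160386,
        1.34991017, -0.08849116]), 'joint_vel': array([ 0.00065248, -0.0006835 ,  0.00058945, -0.0026851 ,  0.00076058,
       -0.00036729, -0.00029904]), 'joint_torque': array([ 4.23851179e-04, -6.24545360e+01,  2.41092662e-02, -3.90720999e+01,
       -6.14078692e-02,  3.66218237e-02,  2.72304658e-05]), 'ee_pos': array([ 0.25402858, -0.57066937,  0.220641  ]), 'eef_rot': array([ 8.38660247e-01, -5.44654556e-01, -5.46182484e-04, -3.25332520e-04]), 'ft_force': array([-0.72050839, -0.43951734,  0.75067163]), 'torque': array([ 0.04344055,  0.02582058, -0.006842  ]), 'width': 0.08681769688419018}
```

View pics/top0.png

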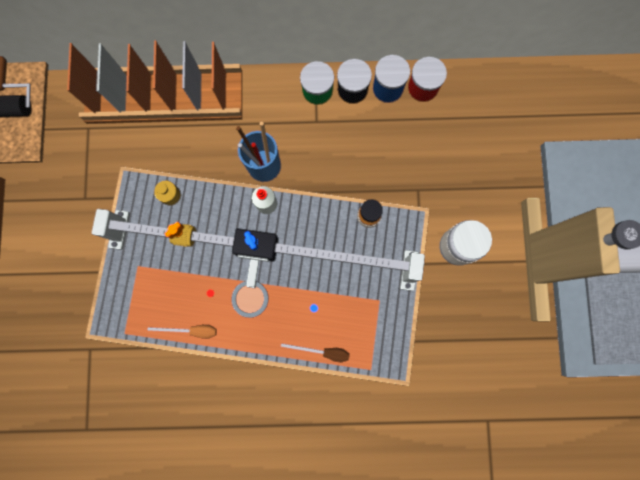

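View pics/side0.png

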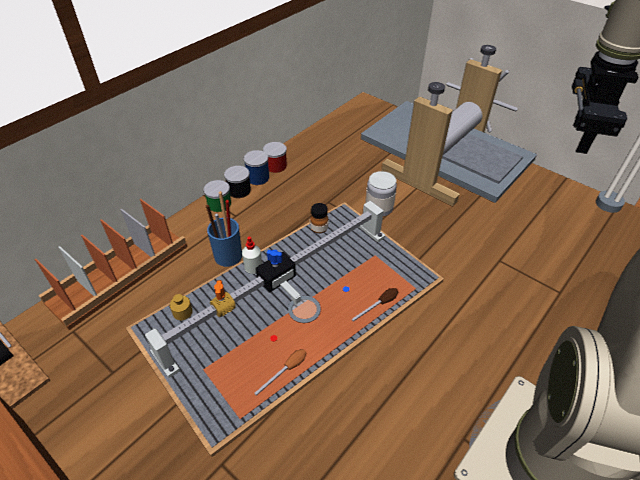

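```bash
cat > h.py <<'E'
from bench import *
import cv2,numpy as np
from scipy.spatial.transform import Rotation as Ro
def ray(n,uv,z):
    c=get_calibration(n);R,t=np.array(c["R"]),np.array(c["t"])
    o=-R.T@t; d=R.T@np.array([(uv[0]-c["cx"])/c["fx"],(uv[1]-c["cy"])/c["fy"],1])
    return o+d*(z-o[2])/d[2]
def proj(n,X):
    c=get_calibration(n);p=np.array(c["R"])@X+c["t"];return np.array([c["fx"]*p[0]/p[2]+c["cx"],c["fy"]*p[1]/p[2]+c["cy"]])
def two(a,b):
    A=[];B=[]
    for n,uv in(("top",a),("side",b)):
        o=ray(n,uv,.3);d=ray(n,uv,0)-o;d/=np.linalg.norm(d);P=np.eye(3)-np.outer(d,d);A.append(P);B.append(P@o)
    return np.linalg.lstsq(np.vstack(A),np.hstack(B),rcond=None)[0]
H={"red":((0,10),200,120),"orange":((11,18),225,200),"blue":((105,118),200,150)}
def blobs(im,name,roi):
    h=cv2.cvtColor(im,cv2.COLOR_RGB2HSV_FULL).astype(int);h0=h[...,0]*360/256
    lo,hi={"red":(-8,8),"orange":(14,32),"blue":(205,235)}[name]
    hh=np.where(h0>340,h0-360,h0)
    m=((hh>=lo)&(hh<=hi)&(h[...,1]>{"red":200,"orange":235,"blue":170}[name])&(h[...,2]>100)).astype(np.uint8)
    k=np.zeros_like(m);x0,y0,x1,y1=roi;k[y0:y1,x0:x1]=1;m*=k
    n,l,s,c=cv2.connectedComponentsWithStats(m)
    out=[]
    for i in range(1,n):
        if s[i,4]>5: out.append((np.round(c[i],1).tolist(),int(s[i,4]),s[i,:4].tolist()))
    return m,out
E
python3 - <<'E'
from h import *
rois={"top":(85,160,440,390),"side":(120,190,450,460)}
for n in rois:
    im=cv2.imread(f"pics/{n}0.png")[:,:,::-1].copy()
    for k in("red","orange","blue"): print(n,k,blobs(im,k,rois[n])[1])
im=cv2.imread("pics/top0.png");
a=cv2.resize(im[150:350,85:285],(600,600),interpolation=cv2.INTER_CUBIC);cv2.imwrite("pics/c1.png",a)
print("corners",[np.round(ray("top",p,.016),4).tolist() for p in((122,168),(428,209),(408,384),(87,338))])
E
```

```text
top red [([261.3, 194.0], 60, [258, 190, 8, 9]), ([209.9, 293.0], 36, [207, 290, 7, 7])]
top orange [([176.2, 231.3], 45, [169, 223, 13, 14])]
top blue [([250.4, 239.8], 173, [244, 231, 14, 19]), ([313.6, 307.7], 27, [311, 305, 6, 6])]
side red [([226.7, 201.0], 7, [226, 200, 3, 3]), ([249.3, 242.7], 51, [246, 236, 9, 12]), ([273.4, 337.8], 34, [270, 335, 7, 7])]
side orange []
side blue [([273.5, 255.8], 147, [267, 250, 15, 15]), ([345.6, 288.8], 25, [343, 287, 6, 5])]
corners [[0.7397, 0.2902, 0.016], [0.6457, -0.2741, 0.016], [0.3363, -0.2217, 0.016], [0.4294, 0.3423, 0.016]]
```

View pics/c1.png

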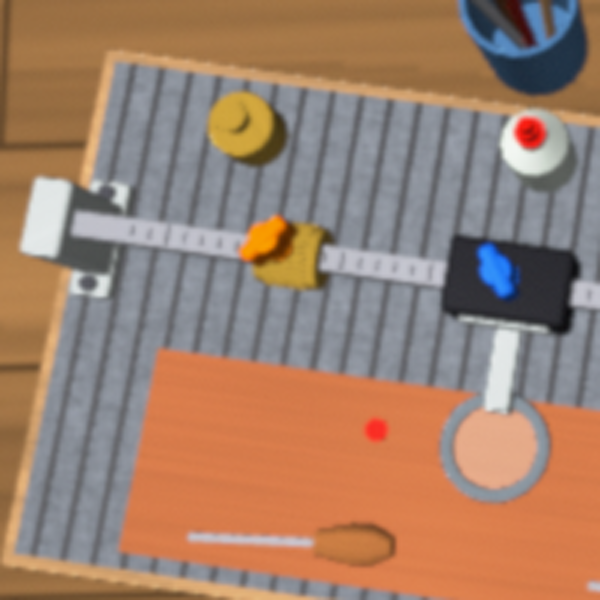

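```bash
python3 - <<'E'
from h import *
T=cv2.imread("pics/top0.png")[:,:,::-1].copy();S=cv2.imread("pics/side0.png")[:,:,::-1].copy()
h=cv2.cvtColor(S,cv2.COLOR_RGB2HSV);print(h[285:300:3,216:222:2].tolist())
yaw=np.arctan2(-.1643,.9864);ex=np.array([np.cos(yaw),np.sin(yaw)]);ey=np.array([-ex[1],ex[0]]);c0=np.array([.5378,.0342])
def br(p): q=np.array(p)[:2]-c0; return np.round([q@ex,q@ey],4)
def show(n,p): print(n,np.round(p,4),"bridge",br(p))
show("blue knob 2v",two((250.5,239.8),(273.5,255.8)))
show("blue knob z",ray("top",(250.5,239.8),.125))
show("orange z",ray("top",(173.5,229.7),.122))
show("red",ray("top",(209.9,293.0),.0175));show("red side",ray("side",(273.4,337.8),.0175))
show("lens",ray("top",(250,298.5),.046)); show("lens side",ray("side",(305,309),.046))
show("cup",ray("top",(262,160),.1)); show("glue",ray("top",(261.5,194),.108)); show("weight",ray("top",(165,190),.06))
show("endL",ray("top",(100,223),.094));show("endR",ray("top",(416,266),.094))
for k,roi in(("orange",(160,215,190,242)),("blue",(235,222,265,255))):
    m,_=blobs(T,k,roi)
    ys,xs=np.nonzero(m);P=np.array([ray("top",(x,y),.124)[:2] for x,y in zip(xs,ys)])
    r=cv2.minAreaRect(P.astype(np.float32)*1000);print(k,len(P),r,P.mean(0)); w,v=np.linalg.eigh(np.cov(P.T));print(np.degrees(np.arctan2(v[1,1],v[0,1])),np.sqrt(w))
E
```

```text
[[[12, 218, 241], [13, 208, 239], [12, 218, 236]], [[13, 221, 239], [13, 216, 237], [12, 219, 241]], [[13, 216, 247], [13, 212, 245], [11, 230, 152]], [[10, 219, 133], [10, 236, 119], [10, 233, 80]], [[14, 175, 163], [9, 221, 119], [10, 213, 102]]]
blue knob 2v [0.5808 0.0344 0.1229] bridge [0.0424 0.0072]
blue knob z [0.5801 0.0338 0.125 ] bridge [0.0418 0.0065]
orange z [0.6004 0.1574 0.122 ] bridge [0.0415 0.1318]
red [0.5031 0.1241 0.0175] bridge [-0.049  0.083]
red side [0.5043 0.1238 0.0175] bridge [-0.0478  0.0829]
lens [0.4904 0.0478 0.046 ] bridge [-0.049   0.0056]
lens side [0.4891 0.0484 0.046 ] bridge [-0.0503  0.006 ]
cup [0.7191 0.0178 0.1   ] bridge [0.1816 0.0136]
glue [0.6585 0.018  0.108 ] bridge [0.1217 0.0039]
weight [0.6831 0.1938 0.06  ] bridge [0.1171 0.1813]
endL [0.6204 0.2894 0.094 ] bridge [0.0395 0.2653]
endR [ 0.5343 -0.2316  0.094 ] bridge [ 0.0402 -0.2628]
orange 45 ((596.6298217773438, 151.71807861328125), (13.436712265014648, 24.941757202148438), 53.58103942871094) [0.59733521 0.15241008]
140.73152412391258 [0.00369228 0.00734958]
blue 173 ((580.8234252929688, 34.75038146972656), (30.945552825927734, 16.7601318359375), 43.699527740478516) [0.58023902 0.03406248]
-151.29835806425584 [0.00437679 0.00819799]
```

```bash
python3 - <<'E'
from h import *
T=cv2.imread("pics/top0.png")[:,:,::-1].copy()
h=cv2.cvtColor(T,cv2.COLOR_RGB2HSV)
m=np.zeros((480,640),np.uint8);w=h[218:246,160:196];m[218:246,160:196]=(w[...,0]<15)&(w[...,1]>200)&(w[...,2]>140)
print(m[218:246,160:196].sum());print("\n".join("".join(".#"[v] for v in r) for r in m[218:246,160:196]))
ys,xs=np.nonzero(m);P=np.array([ray("top",(x,y),.122)[:2] for x,y in zip(xs,ys)]);e,v=np.linalg.eigh(np.cov(P.T));print(P.mean(0),np.degrees(np.arctan2(v[1,1],v[0,1]))%180,np.sqrt(e))
r=cv2.minAreaRect((P*1000).astype(np.float32));print(r)
s=read_state();R=Ro.from_quat(s["eef_rot"]);print(R.as_matrix().round(3),s["ee_pos"])
E
```

```text
7
....................................
....................................
....................................
....................................
....................................
....................................
....................................
....................#...............
...................#................
..................#.................
....................................
....................................
....................................
....................................
....................................
....................................
....................................
..........#.........................
.......###..........................
....................................
....................................
....................................
....................................
....................................
....................................
....................................
....................................
....................................
[0.59735368 0.15812453] 132.549300098613 [0.00074224 0.01220996]
((598.2581176757812, 156.66421508789062), (2.1290407180786133, 26.82010269165039), 40.093318939208984)
[[ 0.407 -0.914 -0.001]
 [-0.914 -0.407  0.001]
 [-0.001  0.    -1.   ]] [ 0.25402858 -0.57066937  0.220641  ]
```

```bash
cat >> h.py <<'E'
def plan(pos,ang=None):
    """tool-frame total shift (current axes) and rotvec to reach pos with jaws at world angle ang (deg), tool down"""
    s=read_state();R=Ro.from_quat(s["eef_rot"]);a=np.degrees(np.arctan2(*R.as_matrix()[[1,0],0]))
    if ang is None: ang=a
    c,q=np.cos(np.radians(ang)),np.sin(np.radians(ang))
    G=Ro.from_matrix(np.array([[c,q,0],[q,-c,0],[0,0,-1]]).astype(float))
    print("jaw",a.round(1),"q7",s["joint_positions"][6].round(2),"shift",R.inv().apply(np.array(pos)-s["ee_pos"]).round(4),"rotvec",(R.inv()*G).as_rotvec().round(4),"shift in goal axes",G.inv().apply(np.array(pos)-s["ee_pos"]).round(4))
E
python3 - <<'E'
from h import *
T=cv2.imread("pics/top0.png")[:,:,::-1].copy()
h=cv2.cvtColor(T,cv2.COLOR_RGB2HSV)
m=np.zeros((480,640),np.uint8);w=h[218:246,160:196];m[218:246,160:196]=(w[...,0]<18)&(w[...,1]>200)&(w[...,2]>190)
print(h[230,164:190].tolist());print("\n".join("".join(".#"[v] for v in r) for r in m[218:246,160:196]))
ys,xs=np.nonzero(m);P=np.array([ray("top",(x,y),.122)[:2] for x,y in zip(xs,ys)]);e,v=np.linalg.eigh(np.cov(P.T));print(P.mean(0),np.degrees(np.arctan2(v[1,1],v[0,1]))%180,np.sqrt(e))
plan([.400,-.15,.30]);plan([.6,.157,.22],42)
E
```

```text
[[120, 9, 177], [169, 15, 191], [7, 66, 216], [13, 150, 237], [17, 229, 247], [19, 255, 249], [19, 255, 249], [19, 255, 249], [19, 255, 248], [18, 255, 247], [19, 255, 247], [18, 255, 246], [17, 255, 232], [15, 255, 163], [14, 247, 100], [13, 243, 82], [14, 252, 84], [15, 233, 104], [18, 204, 146], [21, 184, 183], [21, 180, 194], [22, 178, 193], [22, 183, 190], [21, 180, 194], [21, 183, 197], [21, 180, 196]]
....................................
....................................
....................................
....................................
....................................
.................##.................
..................##................
...........##.....##................
.........#.......##.................
................##..................
................##..................
................#...................
........#.......#...................
................#...................
...............#....................
..........#..##.....................
.........###........................
......####..........................
.......##...........................
....................................
....................................
....................................
....................................
....................................
....................................
....................................
....................................
....................................
[0.60054893 0.15773601] 136.53145961452307 [0.00348654 0.00899177]
jaw -66.0 q7 -0.09 shift [-0.325  -0.3044 -0.079 ] rotvec [0.     0.0013 0.    ] shift in goal axes [-0.3249 -0.3044 -0.0794]
jaw -66.0 q7 -0.09 shift [-0.5241 -0.612   0.0013] rotvec [-1.200e-03  9.000e-04 -1.885e+00] shift in goal axes [ 7.440e-01 -3.093e-01  6.000e-04]
```

>>> {"method": "step_arm", "body": {
  "commands": [
    [0, 0, -0.04, 0, 0, 0],
    [0, 0, -0.04, 0, 0, 0],
    [-0.027, -0.025, 0, 0, 0, -0.08],
    [-0.029, -0.023, 0, 0, 0, -0.08],
    [-0.031, -0.021, 0, 0, 0, -0.08],
    [-0.032, -0.018, 0, 0, 0, -0.08],
    [-0.034, -0.015, 0, 0, 0, -0.08],
    [-0.035, -0.012, 0, 0, 0, -0.08],
    [-0.036, -0.01, 0, 0, 0, -0.08],
    [-0.036, -0.007, 0, 0, 0, -0.08],
    [-0.037, -0.004, 0, 0, 0, -0.08],
    [0, 0, 0, 0, 0, 0]
  ],
  "gripper": 0.55,
  "grip_force": 25
}}

```text
time: 1.3
ee_pos: [0.1577, -0.2787, 0.3017]
eef_rot: [0.977, -0.214, 0.0, 0.001]
ft_force: [0.3, -1.3, -0.5]
width: 0.0481
```

```bash
python3 - <<'E'
from h import *
T=cv2.imread("pics/top0.png")[:,:,::-1].copy()
h=cv2.cvtColor(T,cv2.COLOR_RGB2HSV)
m=np.zeros((480,640),np.uint8);w=h[218:246,160:196];m[218:246,160:196]=(w[...,0]<=20)&(w[...,1]>215)&(w[...,2]>200)
ys,xs=np.nonzero(m);P=np.array([ray("top",(x,y),.124)[:2] for x,y in zip(xs,ys)]);e,v=np.linalg.eigh(np.cov(P.T));print(len(P),P.mean(0),np.degrees(np.arctan2(v[1,1],v[0,1]))%180,np.sqrt(e))
print(read_state()["ee_pos"],read_state()["joint_positions"].round(2))
plan([.6,.157,.20],46)
E
```

```text
98 [0.60118951 0.15856432] 135.49870028428543 [0.0031901  0.00673267]
[ 0.15769812 -0.27874652  0.30167302] [ 1.07 -0.39 -0.11  2.   -0.04  1.53  0.54]
jaw -24.7 q7 0.54 shift [ 0.2195 -0.5808  0.1013] rotvec [ 1.5000e-03 -3.0000e-04 -1.2341e+00] shift in goal axes [0.6207 0.0155 0.1017]
```

>>> {"method": "step_arm", "body": {
  "commands": [
    [0.014, -0.036, 0, 0, 0, 0],
    [0.014, -0.036, 0, 0, 0, 0],
    [0.014, -0.036, 0, 0, 0, 0],
    [0.014, -0.036, 0, 0, 0, 0],
    [0.014, -0.036, 0, 0, 0, 0],
    [0.014, -0.036, 0, 0, 0, 0],
    [0.014, -0.036, 0, 0, 0, 0],
    [0.014, -0.036, 0, 0, 0, 0],
    [0.014, -0.036, 0, 0, 0, 0],
    [0.014, -0.036, 0, 0, 0, 0],
    [0.014, -0.036, 0, 0, 0, 0],
    [0.014, -0.036, 0, 0, 0, 0]
  ]
}}

```text
time: 2.5
ee_pos: [0.495, 0.0429, 0.3015]
eef_rot: [0.977, -0.215, 0.0, -0.0]
ft_force: [-0.2, 0.3, -0.3]
width: 0.0476
```

>>> {"method": "step_arm", "body": {
  "commands": [
    [0.012, -0.036, 0, 0, 0, 0],
    [0.012, -0.036, 0, 0, 0, 0],
    [0.012, -0.036, 0, 0, 0, 0],
    [0.012, -0.036, 0, 0, 0, 0],
    [0, 0, 0, 0, 0, -0.137],
    [0, 0, 0, 0, 0, -0.137],
    [0, 0, 0, 0, 0, -0.137],
    [0, 0, 0, 0, 0, -0.137],
    [0, 0, 0, 0, 0, -0.137],
    [0, 0, 0, 0, 0, -0.137],
    [0, 0, 0, 0, 0, -0.137],
    [0, 0, 0, 0, 0, -0.137]
  ]
}}

```text
time: 3.7
ee_pos: [0.5978, 0.1524, 0.3008]
eef_rot: [0.945, 0.328, -0.0, -0.001]
ft_force: [0.1, 0.1, -0.1]
width: 0.0476
```

```bash
python3 - <<'E'
from h import *
print(read_state()["ee_pos"],read_state()["joint_positions"].round(2))
plan([.6008,.158,.16],45.5)
E
```

```text
[0.59779354 0.15242733 0.30083556] [ 0.48  0.53 -1.19  1.31  0.49  1.61  0.03]
jaw 38.3 q7 0.03 shift [ 0.0058 -0.0023  0.1408] rotvec [-1.100e-03 -1.000e-04 -1.253e-01] shift in goal axes [ 0.0061 -0.0018  0.1408]
```

>>> {"method": "step_arm", "body": {
  "commands": [
    [0, 0, 0, 0, 0, -0.125],
    [0.006, -0.002, 0.02, 0, 0, 0],
    [0, 0, 0.03, 0, 0, 0],
    [0, 0, 0.03, 0, 0, 0],
    [0, 0, 0.03, 0, 0, 0],
    [0, 0, 0.03, 0, 0, 0],
    [0, 0, 0.02, 0, 0, 0],
    [0, 0, 0.018, 0, 0, 0],
    [0, 0, 0, 0, 0, 0]
  ]
}}

```text
time: 4.6
ee_pos: [0.5994, 0.1575, 0.1207]
eef_rot: [0.923, 0.384, -0.002, -0.001]
ft_force: [-0.0, -0.3, 0.4]
width: 0.0477
```

```bash
python3 - <<'E'
from h import *
plan([.6008,.158,.1215],45.5)
im=camera("side");print(proj("side",[.6008,.158,.12]),read_state()["ft_force"])
u,v=proj("side",[.6,.158,.12]).astype(int)
a=cv2.resize(im[v-50:v+50,u-50:u+50],(600,600),interpolation=cv2.INTER_CUBIC)
im=camera("top");u,v=proj("top",[.6,.158,.12]).astype(int)
b=cv2.resize(im[v-50:v+50,u-50:u+50],(600,600),interpolation=cv2.INTER_CUBIC)
cv2.imwrite("pics/g1.png",cv2.resize(np.hstack([a,b]),(800,400))[:,:,::-1])
E
```

```text
jaw 45.2 q7 0.05 shift [ 0.0013  0.0006 -0.0008] rotvec [-0.0023  0.0028 -0.0056] shift in goal axes [ 0.0013  0.0006 -0.0008]
[218.87576911 289.72301345] [-1.07526065 -0.32581693  0.57842161]
```

View pics/g1.png

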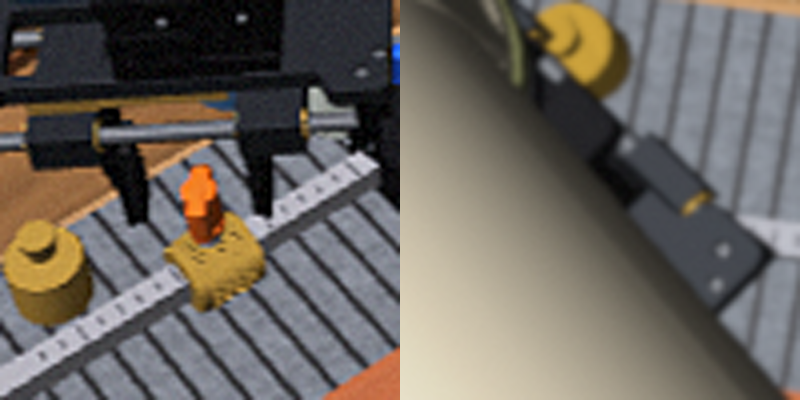

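>>> {"method": "step_arm", "body": {
  "commands": [
    [0.001, 0, 0, 0, 0, 0],
    [0, 0, 0, 0, 0, 0],
    [0, 0, 0, 0, 0, 0],
    [0, 0, 0, 0, 0, 0],
    [0, 0, 0, 0, 0, 0],
    [0, 0, 0, 0, 0, 0]
  ],
  "gripper": 0,
  "grip_force": 20
}}

```text
time: 5.3
ee_pos: [0.6006, 0.1586, 0.1234]
eef_rot: [0.923, 0.384, -0.001, 0.0]
ft_force: [-4.1, -1.2, 4.8]
width: 0.0096
```

>>> {"method": "step_arm", "body": {
  "commands": [
    [0, 0, 0, 0, 0, -0.13],
    [0, 0, 0, 0, 0, -0.13],
    [0, 0, 0, 0, 0, -0.13],
    [0, 0, 0, 0, 0, -0.13],
    [0, 0, 0, 0, 0, -0.13],
    [0, 0, 0, 0, 0, -0.13],
    [0, 0, 0, 0, 0, -0.13],
    [0, 0, 0, 0, 0, -0.13],
    [0, 0, 0, 0, 0, -0.13],
    [0, 0, 0, 0, 0, -0.13],
    [0, 0, 0, 0, 0, -0.13],
    [0, 0, 0, 0, 0, 0]
  ]
}}

```text
time: 6.5
ee_pos: [0.6006, 0.1591, 0.1234]
eef_rot: [0.444, 0.896, 0.0, -0.001]
ft_force: [-3.8, -0.2, 4.0]
width: 0.0098
```

```bash
python3 - <<'E'
from h import *
s=read_state();print(s["torque"],s["ft_force"],s["joint_positions"].round(2),s["ee_pos"]);plan([.6008,.158,.2],20)
E
```

```text
[ 0.0756749   0.75122879 -0.09534356] [-3.80646222 -0.20781387  4.04432624] [ 0.56  0.84 -1.37  1.54  0.83  1.44  1.37] [0.60062763 0.15908745 0.12343979]
jaw 127.3 q7 1.37 shift [-0.0009 -0.0006 -0.0766] rotvec [-1.4000e-03 -4.0000e-04  1.8723e+00] shift in goal axes [-0.0002  0.0011 -0.0766]
```

>>> {"method": "step_arm", "body": {
  "commands": [
    [0, 0, 0, 0, 0, 0],
    [0, 0, 0, 0, 0, 0],
    [0, 0, 0, 0, 0, 0],
    [0, 0, -0.01, 0, 0, 0],
    [0, 0, -0.03, 0, 0, 0],
    [0, 0, -0.035, 0, 0, 0],
    [0, 0, 0, 0, 0, 0]
  ],
  "gripper": 0.55
}}

```text
time: 7.2
ee_pos: [0.6024, 0.1604, 0.2038]
eef_rot: [0.445, 0.895, 0.002, 0.002]
ft_force: [0.4, 1.0, 0.2]
width: 0.0471
```

```bash
python3 - <<'E'
from h import *
T=cv2.imread("pics/top0.png")[:,:,::-1].copy()
h=cv2.cvtColor(T,cv2.COLOR_RGB2HSV)
m=np.zeros((480,640),np.uint8);w=h[225:255,238:264];m[225:255,238:264]=(w[...,0]>102)&(w[...,0]<120)&(w[...,1]>150)&(w[...,2]>215)
ys,xs=np.nonzero(m);P=np.array([ray("top",(x,y),.127)[:2] for x,y in zip(xs,ys)]);e,v=np.linalg.eigh(np.cov(P.T));print(len(P),P.mean(0),np.degrees(np.arctan2(v[1,1],v[0,1]))%180,np.sqrt(e))
plan([.5805,.0342,.2],-61)
print(read_state()["joint_positions"].round(2))
E
```

```text
108 [0.58033203 0.03490541] 23.713487290347558 [0.00335091 0.0067927 ]
jaw 127.1 q7 1.41 shift [-0.0874 -0.0936  0.0034] rotvec [-2.0000e-03  9.6000e-03 -2.9999e+00] shift in goal axes [0.0997 0.0803 0.0038]
[ 0.56  0.76 -1.41  1.45  0.75  1.54  1.41]
```

>>> {"method": "step_arm", "body": {
  "commands": [
    [-0.029, -0.031, 0, 0, 0, 0],
    [-0.029, -0.031, 0, 0, 0, 0],
    [-0.029, -0.031, 0, 0, 0, 0],
    [0, 0, 0, 0, 0, 0.139],
    [0, 0, 0, 0, 0, 0.139],
    [0, 0, 0, 0, 0, 0.139],
    [0, 0, 0, 0, 0, 0.139],
    [0, 0, 0, 0, 0, 0.139],
    [0, 0, 0, 0, 0, 0.139],
    [0, 0, 0, 0, 0, 0.139],
    [0, 0, 0, 0, 0, 0.139],
    [0, 0, 0, 0, 0, 0.139]
  ]
}}

```text
time: 8.4
ee_pos: [0.5795, 0.0334, 0.1987]
eef_rot: [0.887, 0.463, 0.0, 0.0]
ft_force: [-0.3, 0.3, -0.0]
width: 0.0481
```

>>> {"method": "step_arm", "body": {
  "commands": [
    [0, 0, 0, 0, 0, 0.139],
    [0, 0, 0, 0, 0, 0.139],
    [0, 0, 0, 0, 0, 0.139],
    [0, 0, 0, 0, 0, 0.139],
    [0, 0, 0, 0, 0, 0.139],
    [0, 0, 0, 0, 0, 0.139],
    [0, 0, 0, 0, 0, 0.139],
    [0, 0, 0, 0, 0, 0.139],
    [0, 0, 0, 0, 0, 0.139],
    [0, 0, 0, 0, 0, 0.139],
    [0, 0, 0, 0, 0, 0.139],
    [0, 0, 0, 0, 0, 0.139]
  ]
}}

```text
time: 9.6
ee_pos: [0.5795, 0.0335, 0.1987]
eef_rot: [0.938, -0.346, 0.0, -0.0]
ft_force: [-0.5, 0.3, -0.4]
width: 0.0481
```

>>> {"method": "step_arm", "body": {
  "commands": [
    [0, 0, 0, 0, 0, 0.139],
    [0, 0, 0, 0, 0, 0.139],
    [0, 0, 0, 0, 0, 0.139],
    [0, 0, 0, 0, 0, 0]
  ]
}}

```text
time: 10.0
ee_pos: [0.5795, 0.0335, 0.1988]
eef_rot: [0.847, -0.531, 0.0, -0.0]
ft_force: [-0.0, -0.0, -0.9]
width: 0.0474
```

```bash
python3 - <<'E'
from h import *
plan([.5805,.0345,.1235],-64)
print(read_state()["joint_positions"].round(2))
E
```

```text
jaw -64.1 q7 -1.44 shift [-0.0005 -0.0013  0.0753] rotvec [-0.0005 -0.0006 -0.0022] shift in goal axes [-0.0004 -0.0013  0.0753]
[ 0.51  0.35 -0.8   1.58  0.26  1.32 -1.44]
```

>>> {"method": "step_arm", "body": {
  "commands": [
    [-0.001, -0.001, 0.025, 0, 0, 0],
    [0, 0, 0.025, 0, 0, 0],
    [0, 0, 0.015, 0, 0, 0],
    [0, 0, 0.01, 0, 0, 0],
    [0, 0, 0, 0, 0, 0]
  ]
}}

```text
time: 10.5
ee_pos: [0.5794, 0.0345, 0.1225]
eef_rot: [0.848, -0.529, -0.001, 0.0]
ft_force: [0.1, 0.6, -0.5]
width: 0.0476
```

>>> {"method": "step_arm", "body": {
  "commands": [
    [0, 0, 0, 0, 0, 0],
    [0, 0, 0, 0, 0, 0],
    [0, 0, 0, 0, 0, 0],
    [0, 0, 0, 0, 0, 0],
    [0, 0, 0, 0, 0, 0],
    [0, 0, 0, 0, 0, 0]
  ],
  "gripper": 0
}}

```text
time: 11.1
ee_pos: [0.5801, 0.0345, 0.1236]
eef_rot: [0.848, -0.53, 0.0, -0.0]
ft_force: [1.3, -0.5, 0.1]
width: 0.0099
```

```bash
python3 - <<'E'
from h import *
s=read_state();print(s["torque"],s["ft_force"]);plan([.5805,.0345,.1235],-64)
E
```

```text
[ 0.07829013 -0.10789744 -0.07038313] [ 1.34435292 -0.45668626  0.08666592]
jaw -64.0 q7 -1.48 shift [ 0.0001 -0.0003  0.0001] rotvec [-0.0004 -0.0004 -0.0001] shift in goal axes [ 0.0001 -0.0003  0.0001]
```

Gripped at 9.9 mm. Loosening.

>>> {"method": "step_arm", "body": {
  "commands": [
    [0, 0, 0, 0, 0, -0.13],
    [0, 0, 0, 0, 0, -0.13],
    [0, 0, 0, 0, 0, -0.13],
    [0, 0, 0, 0, 0, -0.13],
    [0, 0, 0, 0, 0, -0.13],
    [0, 0, 0, 0, 0, -0.13],
    [0, 0, 0, 0, 0, -0.13],
    [0, 0, 0, 0, 0, -0.13],
    [0, 0, 0, 0, 0, -0.13],
    [0, 0, 0, 0, 0, -0.13],
    [0, 0, 0, 0, 0, -0.1],
    [0, 0, 0, 0, 0, 0]
  ]
}}

```text
time: 12.3
ee_pos: [0.5794, 0.0348, 0.1235]
eef_rot: [0.99, 0.142, -0.001, -0.0]
ft_force: [-4.8, -0.3, 5.2]
width: 0.0098
```

```bash
python3 - <<'E'
from h import *
s=read_state();print(s["torque"],s["ft_force"],s["joint_positions"].round(2));p=s["ee_pos"]+np.array([.1643,.9864,0])*.077;print(p);plan(p)
E
```

```text
[ 0.09252991  0.94970952 -0.12288236] [-4.81858913 -0.2936783   5.19197132] [ 0.67  0.52 -1.04  1.66  0.47  1.24 -0.19]
[0.59209991 0.1107657  0.12349336]
jaw 16.3 q7 -0.19 shift [ 0.0335 -0.0693  0.    ] rotvec [-0.0006  0.001  -0.    ] shift in goal axes [ 0.0335 -0.0693  0.    ]
```

>>> {"method": "step_arm", "body": {
  "commands": [
    [0.004, -0.008, 0, 0, 0, 0],
    [0.004, -0.009, 0, 0, 0, 0],
    [0.004, -0.009, 0, 0, 0, 0],
    [0.004, -0.008, 0, 0, 0, 0],
    [0.004, -0.008, 0, 0, 0, 0],
    [0.004, -0.008, 0, 0, 0, 0],
    [0.004, -0.008, 0, 0, 0, 0],
    [0.004, -0.008, 0, 0, 0, 0],
    [0, 0, 0, 0, 0, 0]
  ]
}}

```text
time: 13.2
ee_pos: [0.5919, 0.1092, 0.1235]
eef_rot: [0.99, 0.142, 0.0, -0.001]
ft_force: [-5.8, 2.7, 5.7]
width: 0.0099
```

```bash
python3 - <<'E'
from h import *
s=read_state();print(s["torque"],s["ft_force"]);plan([.5921,.1108,.1235])
a=camera("side");b=camera("top");cv2.imwrite("pics/s1.png",a[:,:,::-1]);cv2.imwrite("pics/t1.png",b[:,:,::-1])
a=cv2.resize(a[220:370,200:350],(400,400),interpolation=cv2.INTER_CUBIC);b=cv2.resize(b[200:350,140:290],(400,400),interpolation=cv2.INTER_CUBIC)
cv2.imwrite("pics/g2.png",np.hstack([a,b])[:,:,::-1])
E
```

```text
[ 0.5727942   1.13884499 -0.16698501] [-5.84601784  2.68257301  5.73384788]
jaw 16.3 q7 -0.32 shift [ 0.0006 -0.0015 -0.    ] rotvec [-0.0013 -0.0003  0.    ] shift in goal axes [ 0.0006 -0.0015 -0.    ]
```

View pics/g2.png

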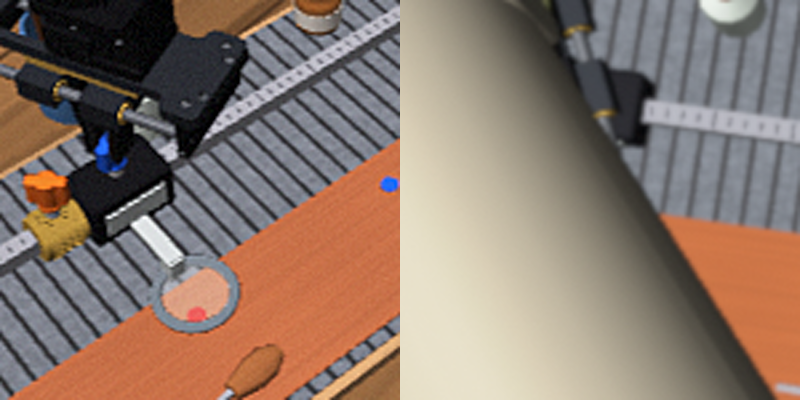

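```bash
cat >> h.py <<'E'
ex=np.array([.9864,-.1643]);ey=np.array([.1643,.9864]);c0=np.array([.5378,.0342])
def br(p): q=np.array(p)[:2]-c0; return np.round([q@ex,q@ey],4)
def lens(im,n,guess):
    # inner lens disc: lighter/less saturated plate seen through glass; ring is grey
    h=cv2.cvtColor(im,cv2.COLOR_RGB2HSV);x,y=map(int,guess);m=np.zeros(h.shape[:2],np.uint8)
    w=h[y-25:y+25,x-25:x+25];m[y-25:y+25,x-25:x+25]=((w[...,1]<90)&(w[...,2]>60))
    m[:y-25]=0
    # fit ellipse to the first grey pixels met going outwards from the centre
    pts=[]
    for a in np.arange(0,360,5):
        if (n=="top" and 230<a<310) or (n=="side" and 190<a<270): continue   # arm side
        for r in np.arange(8,22,.25):
            u,v=x+r*np.cos(np.radians(a)),y+r*np.sin(np.radians(a))
            if cv2.getRectSubPix(h[...,1].copy(),(1,1),(u,v))[0,0]<85: pts.append((u,v));break
    e=cv2.fitEllipse(np.array(pts,np.float32));print(n,len(pts),np.round(e[0],1),np.round(e[1],1),"lens bridge",br(ray(n,e[0],.046+.0)))
E
python3 - <<'E'
from h import *
im=lambda f:cv2.imread(f)[:,:,::-1].copy()
lens(im("pics/side0.png"),"side",(305,309));lens(im("pics/top0.png"),"top",(250,298));lens(im("pics/s1.png"),"side",(273,330))
for p in((273.1,329.9),(273.5,330.2)):print(br(ray("side",p,.046)))
E
```

```text
side 57 [304.7 309.4] [17.9 23.4] lens bridge [-0.0507  0.007 ]
top 57 [249.4 298.5] [26.6 27.4] lens bridge [-0.0491  0.0067]
side 57 [273.4 330.7] [18.7 24.8] lens bridge [-0.0511  0.083 ]
[-0.0493  0.0824]
[-0.0504  0.0822]
```

>>> {"method": "step_arm", "body": {
  "commands": [
    [0.0003, -0.0006, 0, 0, 0, 0],
    [0, 0, 0, 0, 0, 0.13],
    [0, 0, 0, 0, 0, 0.13],
    [0, 0, 0, 0, 0, 0.13],
    [0, 0, 0, 0, 0, 0.13],
    [0, 0, 0, 0, 0, 0.13],
    [0, 0, 0, 0, 0, 0.13],
    [0, 0, 0, 0, 0, 0.13],
    [0, 0, 0, 0, 0, 0.13],
    [0, 0, 0, 0, 0, 0.13],
    [0, 0, 0, 0, 0, 0.13],
    [0, 0, 0, 0, 0, 0.1]
  ]
}}

```text
time: 14.5
ee_pos: [0.5925, 0.1078, 0.1235]
eef_rot: [0.847, -0.532, 0.0, -0.0]
ft_force: [-2.8, 1.2, 4.4]
width: 0.0094
```

>>> {"method": "step_arm", "body": {
  "commands": [
    [0, 0, 0, 0, 0, 0.05],
    [0, 0, 0, 0, 0, 0.05],
    [0, 0, 0, 0, 0, 0]
  ]
}}

```text
time: 14.8
ee_pos: [0.5925, 0.1077, 0.1235]
eef_rot: [0.82, -0.572, 0.0, -0.0]
ft_force: [-3.3, 0.4, 4.2]
width: 0.0096
```

```bash
python3 - <<'E'
from h import *
s=read_state();print(s["torque"],s["ft_force"],s["joint_positions"].round(2));plan([.5921,.1112,.1235])
E
```

```text
[0.19711106 0.64895817 0.01205259] [-3.25744116  0.42898912  4.17677395] [ 0.32  0.46 -0.74  1.61  0.32  1.2  -1.7 ]
jaw -69.8 q7 -1.7 shift [-0.0034 -0.0008 -0.    ] rotvec [-0.0005 -0.0002  0.    ] shift in goal axes [-0.0034 -0.0008 -0.    ]
```

>>> {"method": "step_arm", "body": {
  "commands": [
    [0, 0, 0, 0, 0, 0.06],
    [0, 0, 0, 0, 0, 0.06],
    [0, 0, 0, 0, 0, 0],
    [0, 0, 0, 0, 0, 0]
  ]
}}

```text
time: 15.2
ee_pos: [0.5927, 0.1077, 0.1235]
eef_rot: [0.786, -0.619, 0.0, -0.0]
ft_force: [-1.0, 0.7, 2.5]
width: 0.0107
```

```bash
python3 - <<'E'
from h import *
s=read_state();print(s["torque"],s["ft_force"],s["width"]);plan([.5921,.1112,.1235])
E
```

```text
[0.17141028 0.07089828 0.46918541] [-0.95820449  0.7333756   2.46870878] 0.010650435617215119
jaw -76.4 q7 -1.81 shift [-0.0036 -0.0002 -0.    ] rotvec [-0.0009 -0.0001  0.    ] shift in goal axes [-0.0036 -0.0002 -0.    ]
```

>>> {"method": "step_arm", "body": {
  "commands": [
    [0, 0, 0, 0, 0, 0],
    [0, 0, 0, 0, 0, 0],
    [0, 0, 0, 0, 0, 0],
    [0, 0, -0.01, 0, 0, 0],
    [0, 0, -0.03, 0, 0, 0],
    [0, 0, -0.04, 0, 0, 0],
    [0, 0, -0.02, 0, 0, 0]
  ],
  "gripper": 0.55
}}

```text
time: 15.9
ee_pos: [0.5933, 0.1081, 0.2275]
eef_rot: [0.785, -0.62, 0.001, -0.001]
ft_force: [0.1, 0.3, 0.5]
width: 0.0469
```

```bash
python3 - <<'E'
from h import *
plan([.45,-.25,.25])
E
```

```text
jaw -76.6 q7 -1.77 shift [ 0.3151  0.2223 -0.0234] rotvec [-0.004  -0.0003  0.    ] shift in goal axes [ 0.3151  0.2224 -0.0225]
```

>>> {"method": "step_arm", "body": {
  "commands": [
    [0.032, 0.022, -0.01, 0, 0, 0],
    [0.032, 0.022, -0.01, 0, 0, 0],
    [0.032, 0.022, 0, 0, 0, 0],
    [0.032, 0.022, 0, 0, 0, 0],
    [0.032, 0.022, 0, 0, 0, 0],
    [0.032, 0.022, 0, 0, 0, 0],
    [0.032, 0.022, 0, 0, 0, 0],
    [0.032, 0.022, 0, 0, 0, 0],
    [0.032, 0.022, 0, 0, 0, 0],
    [0.032, 0.022, 0, 0, 0, 0]
  ]
}}

```text
time: 16.9
ee_pos: [0.4518, -0.2561, 0.2444]
eef_rot: [0.785, -0.62, 0.001, 0.0]
ft_force: [-0.9, -1.1, 0.5]
width: 0.048
```

```bash
python3 - <<'E'
from h import *
a=camera("side");b=camera("top");cv2.imwrite("pics/s2.png",a[:,:,::-1]);cv2.imwrite("pics/t2.png",b[:,:,::-1])
print(read_state()["ee_pos"])
A=cv2.resize(a[220:370,200:350],(400,400),interpolation=cv2.INTER_CUBIC);B=cv2.resize(b[200:350,140:290],(400,400),interpolation=cv2.INTER_CUBIC)
cv2.imwrite("pics/g3.png",np.hstack([A,B])[:,:,::-1])
lens(a,"side",(273,330));lens(b,"top",(210,294))
for n,i,r in(("top",b,(195,280,225,310)),("side",a,(258,318,290,350))):
    for q in blobs(i,"red",r)[1]: print(n,"red",q,br(ray(n,q[0],.0175)))
h=cv2.cvtColor(b,cv2.COLOR_RGB2HSV)
for k,(x0,y0,x1,y1),lo,hi,s,v in(("blue",(190,215,235,255),102,120,150,215),("orange",(155,215,195,245),0,20,215,200)):
    m=np.zeros((480,640),np.uint8);w=h[y0:y1,x0:x1];m[y0:y1,x0:x1]=(w[...,0]>=lo)&(w[...,0]<=hi)&(w[...,1]>s)&(w[...,2]>v)
    ys,xs=np.nonzero(m);P=np.array([ray("top",(x,y),.125)[:2] for x,y in zip(xs,ys)]);e,V=np.linalg.eigh(np.cov(P.T));print(k,len(P),P.mean(0),br(P.mean(0)),np.degrees(np.arctan2(V[1,1],V[0,1]))%180,np.sqrt(e))
E
```

```text
[ 0.44978399 -0.26034839  0.24376055]
side 57 [273.9 330.3] [18.4 25. ] lens bridge [-0.0509  0.0817]
top 57 [206.9 292.5] [26.2 27.1] lens bridge [-0.0491  0.0811]
blue 112 [0.59332604 0.10937557] [0.0424 0.0833] 18.449046206400283 [0.00330429 0.0071482 ]
orange 104 [0.60114637 0.16176199] [0.0415 0.1362] 31.76838707264642 [0.00322749 0.00686486]
```

View pics/g3.png

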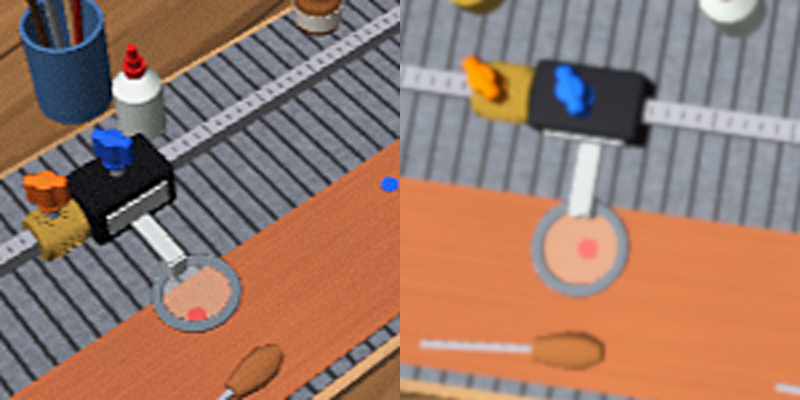

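```bash
python3 - <<'E'
from h import *
plan([.5928,.1085,.20],-70)
E
```

```text
jaw -77.1 q7 -0.96 shift [-0.3275 -0.222   0.043 ] rotvec [ 0.0012 -0.0016 -0.1232] shift in goal axes [-0.2977 -0.2605  0.0438]
```

>>> {"method": "step_arm", "body": {
  "commands": [
    [-0.033, -0.022, 0, 0, 0, 0],
    [-0.033, -0.022, 0, 0, 0, 0],
    [-0.033, -0.022, 0, 0, 0, 0],
    [-0.033, -0.022, 0, 0, 0, 0],
    [-0.033, -0.022, 0, 0, 0, 0],
    [-0.033, -0.022, 0, 0, 0, 0],
    [-0.033, -0.022, 0, 0, 0, 0],
    [-0.033, -0.022, 0, 0, 0, 0],
    [-0.033, -0.022, 0, 0, 0, 0],
    [-0.031, -0.024, 0.02, 0, 0, 0],
    [0, 0, 0.024, 0, 0, -0.123],
    [0, 0, 0, 0, 0, 0]
  ]
}}

```text
time: 18.2
ee_pos: [0.5909, 0.117, 0.1968]
eef_rot: [0.823, -0.568, -0.002, 0.001]
ft_force: [0.4, -1.2, -0.2]
width: 0.0479
```

```bash
python3 - <<'E'
from h import *
plan([.5928,.1085,.1235],-70)
E
```

```text
jaw -69.3 q7 -1.68 shift [0.0088 0.0009 0.0733] rotvec [0.0044 0.0016 0.0128] shift in goal axes [0.0087 0.0011 0.0733]
```

>>> {"method": "step_arm", "body": {
  "commands": [
    [0.009, 0.001, 0.013, 0, 0, 0],
    [0, 0, 0.025, 0, 0, 0],
    [0, 0, 0.025, 0, 0, 0],
    [0, 0, 0.01, 0, 0, 0],
    [0, 0, 0, 0, 0, 0],
    [0, 0, 0, 0, 0, 0]
  ]
}}

```text
time: 18.8
ee_pos: [0.5954, 0.1065, 0.1277]
eef_rot: [0.821, -0.571, 0.001, -0.0]
ft_force: [-0.3, -0.8, 0.9]
width: 0.048
```

>>> {"method": "step_arm", "body": {
  "commands": [
    [0, 0, 0, 0, 0, 0],
    [0, 0, 0, 0, 0, 0],
    [0, 0, 0, 0, 0, 0],
    [0, 0, 0, 0, 0, 0],
    [0, 0, 0, 0, 0, 0],
    [0, 0, 0, 0, 0, 0]
  ],
  "gripper": 0
}}

```text
time: 19.4
ee_pos: [0.5943, 0.1075, 0.1264]
eef_rot: [0.821, -0.57, -0.0, 0.0]
ft_force: [-1.9, 0.5, 1.8]
width: 0.0095
```

>>> {"method": "step_arm", "body": {
  "commands": [
    [0, 0, 0, 0, 0, -0.13],
    [0, 0, 0, 0, 0, -0.13],
    [0, 0, 0, 0, 0, -0.13],
    [0, 0, 0, 0, 0, -0.13],
    [0, 0, 0, 0, 0, -0.13],
    [0, 0, 0, 0, 0, -0.13],
    [0, 0, 0, 0, 0, -0.13],
    [0, 0, 0, 0, 0, -0.13],
    [0, 0, 0, 0, 0, 0]
  ]
}}

```text
time: 20.3
ee_pos: [0.5924, 0.1084, 0.1263]
eef_rot: [0.996, -0.084, -0.002, -0.0]
ft_force: [-11.3, 1.9, 6.9]
width: 0.0096
```

```bash
python3 - <<'E'
from h import *
s=read_state();print(s["torque"],s["ft_force"]);plan(s["ee_pos"]+np.array([.1643,.9864,0])*.0015)
E
```

```text
[0.44176544 2.58859237 0.03713528] [-11.27927084   1.85113828   6.88303971]
jaw -9.6 q7 -0.74 shift [-0.     -0.0015 -0.    ] rotvec [0.0001 0.0045 0.    ] shift in goal axes [-0.     -0.0015  0.    ]
```

>>> {"method": "step_arm", "body": {
  "commands": [
    [-0.002, -0.001, 0, 0, 0, 0],
    [0, 0, 0, 0, 0, 0],
    [0, 0, 0, 0, 0, 0]
  ]
}}

```text
time: 20.6
ee_pos: [0.5922, 0.1088, 0.1264]
eef_rot: [0.996, -0.087, -0.001, -0.0]
ft_force: [-5.3, 1.0, 3.4]
width: 0.0096
```

```bash
python3 - <<'E'
from h import *
s=read_state();print(s["torque"],s["ft_force"],s["ee_pos"],br(s["ee_pos"]),br([.5943,.1075]))
lens(camera("side"),"side",(273,330))
E
```

```text
[0.29173178 1.19348806 0.07002744] [-5.28516819  1.00451069  3.42395197] [0.5922179  0.1088332  0.12635683] [0.0414 0.0826] [0.0437 0.0816]
side 57 [274.4 330.1] [18.4 25. ] lens bridge [-0.0512  0.0806]
```

>>> {"method": "step_arm", "body": {
  "commands": [
    [0, -0.0022, 0, 0, 0, 0],
    [0, 0, 0, 0, 0, 0],
    [0, 0, 0, 0, 0, 0]
  ]
}}

```text
time: 20.95
ee_pos: [0.5926, 0.1109, 0.1263]
eef_rot: [0.996, -0.087, -0.001, 0.0]
ft_force: [-5.3, 0.6, 4.1]
width: 0.0095
```

```bash
python3 - <<'E'
from h import *
s=read_state();print(s["torque"],s["ft_force"],s["ee_pos"],br(s["ee_pos"]))
for i in range(2): lens(camera("side"),"side",(273,330))
E
```

```text
[0.23557843 1.30637004 0.04536878] [-5.33239529  0.55074055  4.11978124] [0.59260395 0.11094809 0.1263359 ] [0.0414 0.0847]
side 57 [273.6 330.5] [18.6 24.9] lens bridge [-0.0511  0.0825]
side 57 [273.5 330.5] [18.7 24.8] lens bridge [-0.051   0.0825]
```

>>> {"method": "step_arm", "body": {
  "commands": [
    [0, -0.0012, 0, 0, 0, 0],
    [0, 0, 0, 0, 0, 0.13],
    [0, 0, 0, 0, 0, 0.13],
    [0, 0, 0, 0, 0, 0]
  ]
}}

```text
time: 21.45
ee_pos: [0.5934, 0.1116, 0.1264]
eef_rot: [0.976, -0.216, 0.0, 0.0]
ft_force: [-3.6, 0.4, 2.1]
width: 0.0095
```

```bash
python3 - <<'E'
from h import *
s=read_state();print(s["torque"],s["ft_force"],s["ee_pos"],br(s["ee_pos"]));plan(s["ee_pos"]+np.array([.1643,.9864,0])*.001)
for i in range(2): lens(camera("side"),"side",(273,330))
E
```

```text
[ 0.01649737  0.72519842 -0.17534398] [-3.57826823  0.41467602  2.07077713] [0.59337454 0.11163628 0.12638023] [0.0421 0.0855]
jaw -25.0 q7 -0.99 shift [-0.0003 -0.001  -0.    ] rotvec [ 0.0005 -0.0001 -0.    ] shift in goal axes [-0.0003 -0.001   0.    ]
side 57 [273.1 330.8] [18.7 24.9] lens bridge [-0.051   0.0835]
side 57 [273.1 330.8] [18.8 24.8] lens bridge [-0.051   0.0835]
```

>>> {"method": "step_arm", "body": {
  "commands": [
    [0, 0, 0, 0, 0, 0.13],
    [0, 0, 0, 0, 0, 0.13],
    [0, 0, 0, 0, 0, 0.13],
    [0, 0, 0, 0, 0, 0.13],
    [0, 0, 0, 0, 0, 0.13],
    [0, 0, 0, 0, 0, 0.13],
    [0, 0, 0, 0, 0, 0.1],
    [0, 0, 0, 0, 0, 0.06],
    [0, 0, 0, 0, 0, 0]
  ]
}}

```text
time: 22.45
ee_pos: [0.5949, 0.1105, 0.1264]
eef_rot: [0.773, -0.634, 0.001, -0.0]
ft_force: [4.9, -2.0, -1.4]
width: 0.0107
```

```bash
python3 - <<'E'
from h import *
s=read_state();print(s["torque"],s["ft_force"],s["ee_pos"],br(s["ee_pos"]));plan(s["ee_pos"])
for i in range(2): lens(camera("side"),"side",(273,330))
E
```

```text
[-0.50175498 -1.01993382  0.4453124 ] [ 4.89107245 -2.01012822 -1.37510415] [0.59493964 0.11054021 0.12641436] [0.0438 0.0847]
jaw -78.7 q7 -1.86 shift [0. 0. 0.] rotvec [-0.0026 -0.0016  0.    ] shift in goal axes [0. 0. 0.]
side 57 [273.  330.9] [18.8 24.8] lens bridge [-0.0509  0.0838]
side 57 [273.  330.9] [18.8 24.8] lens bridge [-0.051   0.0839]
```

>>> {"method": "step_arm", "body": {
  "commands": [
    [0, 0, 0, 0, 0, 0],
    [0, 0, 0, 0, 0, 0],
    [0, 0, 0, 0, 0, 0],
    [0, 0, -0.01, 0, 0, 0],
    [0, 0, -0.03, 0, 0, 0],
    [0, 0, -0.04, 0, 0, -0.137],
    [0, 0, 0, 0, 0, -0.137],
    [0, 0, 0, 0, 0, -0.137],
    [0, 0, 0, 0, 0, -0.137],
    [0, 0, 0, 0, 0, -0.137],
    [0, 0, 0, 0, 0, -0.137],
    [0, 0, 0, 0, 0, -0.137]
  ],
  "gripper": 0.55
}}

```text
time: 23.75
ee_pos: [0.5934, 0.1119, 0.2072]
eef_rot: [0.979, -0.203, 0.0, -0.0]
ft_force: [-1.2, 0.1, 1.4]
width: 0.0478
```

>>> {"method": "step_arm", "body": {
  "commands": [
    [0, 0, 0, 0, 0, -0.137],
    [0, 0, 0, 0, 0, -0.137],
    [0, 0, 0, 0, 0, -0.137],
    [0, 0, 0, 0, 0, -0.137],
    [0, 0, 0, 0, 0, -0.137],
    [0, 0, 0, 0, 0, -0.137],
    [0, 0, 0, 0, 0, -0.137],
    [0, 0, 0, 0, 0, -0.137],
    [0, 0, 0, 0, 0, -0.137],
    [0, 0, 0, 0, 0, -0.137],
    [0, 0, 0, 0, 0, -0.137],
    [0, 0, 0, 0, 0, -0.137]
  ]
}}

```text
time: 24.95
ee_pos: [0.5935, 0.1117, 0.2071]
eef_rot: [0.815, 0.579, 0.0, 0.0]
ft_force: [-0.7, -0.3, -1.0]
width: 0.0475
```

>>> {"method": "step_arm", "body": {
  "commands": [
    [0, 0, 0, 0, 0, -0.137],
    [0, 0, 0, 0, 0, -0.137],
    [0, 0, 0, 0, 0, -0.137],
    [0, 0, 0, 0, 0, -0.137],
    [0, 0, 0, 0, 0, -0.137],
    [0, 0, 0, 0, 0, -0.137],
    [0, 0, 0, 0, 0, -0.137],
    [0, 0, 0, 0, 0, 0]
  ]
}}

```text
time: 25.75
ee_pos: [0.5935, 0.1116, 0.2068]
eef_rot: [0.458, 0.889, 0.0, -0.0]
ft_force: [0.2, 0.5, -0.4]
width: 0.0476
```

```bash
python3 - <<'E'
from h import *
print(read_state()["joint_positions"].round(2));plan([.6013,.163,.1215],125)
E
```

```text
[ 0.67  0.7  -1.39  1.49  0.69  1.52  1.47]
jaw 125.5 q7 1.47 shift [0.0373 0.0362 0.0853] rotvec [ 0.0001 -0.0002  0.0087] shift in goal axes [0.0376 0.0358 0.0853]
```

>>> {"method": "step_arm", "body": {
  "commands": [
    [0.019, 0.018, 0, 0, 0, 0],
    [0.018, 0.018, 0, 0, 0, 0],
    [0, 0, 0.02, 0, 0, 0],
    [0, 0, 0, 0, 0, 0]
  ],
  "gripper": 0.35
}}

```text
time: 26.15
ee_pos: [0.6006, 0.1628, 0.1849]
eef_rot: [0.46, 0.888, -0.001, -0.001]
ft_force: [0.1, -0.9, -0.6]
width: 0.0315
```

```bash
python3 - <<'E'
from h import *
plan([.6013,.163,.1215],125)
a=camera("side");cv2.imwrite("pics/g4.png",cv2.resize(a[210:340,170:330],(800,600),interpolation=cv2.INTER_CUBIC)[:,:,::-1])
E
```

```text
jaw 125.2 q7 1.39 shift [-0.0003  0.0008  0.0634] rotvec [-0.0025 -0.0002  0.0041] shift in goal axes [-0.0003  0.0007  0.0634]
```

View pics/g4.png

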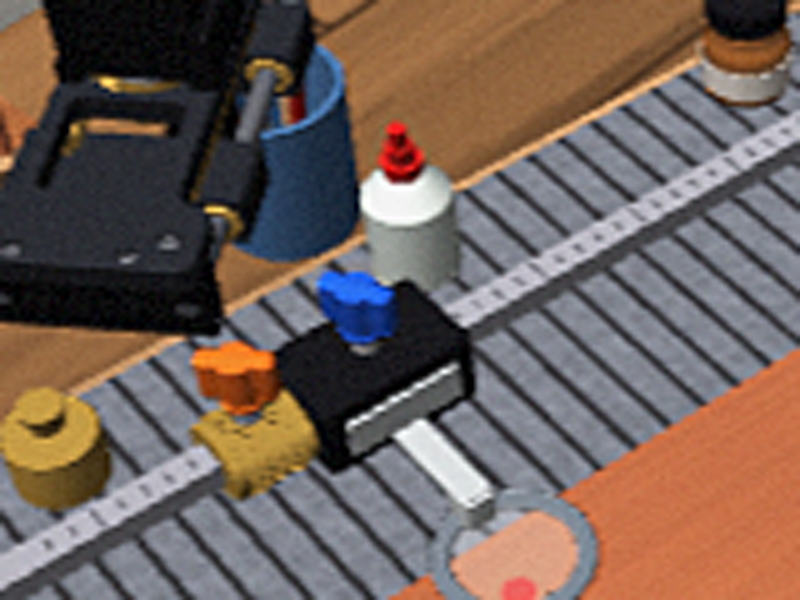

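>>> {"method": "step_arm", "body": {
  "commands": [
    [0, 0.001, 0.02, 0, 0, 0],
    [0, 0, 0.02, 0, 0, 0],
    [0, 0, 0.015, 0, 0, 0],
    [0, 0, 0.007, 0, 0, 0],
    [0, 0, 0, 0, 0, 0],
    [0, 0, 0, 0, 0, 0]
  ]
}}

```text
time: 26.8
ee_pos: [0.6025, 0.1633, 0.1252]
eef_rot: [0.459, 0.888, 0.0, 0.0]
ft_force: [-0.2, -0.2, -0.4]
width: 0.0298
```

>>> {"method": "step_arm", "body": {
  "commands": [
    [0, 0, 0, 0, 0, 0],
    [0, 0, 0, 0, 0, 0],
    [0, 0, 0, 0, 0, 0],
    [0, 0, 0, 0, 0, 0],
    [0, 0, 0, 0, 0, 0]
  ],
  "gripper": 0
}}

```text
time: 27.3
ee_pos: [0.6025, 0.1633, 0.1246]
eef_rot: [0.459, 0.888, 0.0, 0.0]
ft_force: [1.1, 0.2, 1.8]
width: 0.0096
```

```bash
python3 - <<'E'
from h import *
s=read_state();print(s["torque"],s["ft_force"],s["ee_pos"],br(s["ee_pos"]));plan(s["ee_pos"]-np.array([.1643,.9864,0])*.004)
E
```

```text
[ 0.05216378 -0.35632463  0.04700046] [1.11779399 0.21733056 1.80747108] [0.60252058 0.16326842 0.12464993] [0.0426 0.1379]
jaw 125.4 q7 1.36 shift [-0.0028 -0.0028 -0.    ] rotvec [0.0006 0.0005 0.    ] shift in goal axes [-0.0028 -0.0028  0.    ]
```

>>> {"method": "step_arm", "body": {
  "commands": [
    [-0.001, -0.001, 0, 0, 0, 0],
    [-0.001, -0.001, 0, 0, 0, 0],
    [-0.001, -0.001, 0, 0, 0, 0],
    [0, 0, 0, 0, 0, 0],
    [0, 0, 0, 0, 0, 0]
  ]
}}

```text
time: 27.8
ee_pos: [0.6017, 0.1589, 0.1246]
eef_rot: [0.459, 0.888, 0.0, 0.0]
ft_force: [1.5, 1.0, 4.3]
width: 0.0095
```

```bash
python3 - <<'E'
from h import *
s=read_state();print(s["torque"],s["ft_force"],s["ee_pos"],br(s["ee_pos"]))
E
```

```text
[ 0.40630572 -0.64462749  0.10589978] [1.49483538 1.03212017 4.30347509] [0.60168172 0.15892113 0.12462328] [0.0425 0.1335]
```

>>> {"method": "step_arm", "body": {
  "commands": [
    [-0.001, -0.001, 0, 0, 0, 0],
    [-0.001, -0.001, 0, 0, 0, 0],
    [0, 0, 0, 0, 0, 0],
    [0, 0, 0, 0, 0, 0]
  ]
}}

```text
time: 28.2
ee_pos: [0.6012, 0.156, 0.1246]
eef_rot: [0.459, 0.888, -0.0, 0.0]
ft_force: [2.0, 0.3, 5.4]
width: 0.0093
```

```bash
python3 - <<'E'
from h import *
s=read_state();print(s["torque"],s["ft_force"],s["ee_pos"],br(s["ee_pos"]))
a=camera("side");lens(a,"side",(273,330));cv2.imwrite("pics/g5.png",cv2.resize(a[210:340,170:330],(800,600),interpolation=cv2.INTER_CUBIC)[:,:,::-1])
E
```

```text
[ 0.404204   -0.70628122  0.05216597] [2.01847056 0.31786238 5.3911175 ] [0.60119582 0.15604779 0.12458276] [0.0425 0.1306]
side 57 [276.  329.1] [18.  25.2] lens bridge [-0.0514  0.0771]
```

View pics/g5.png

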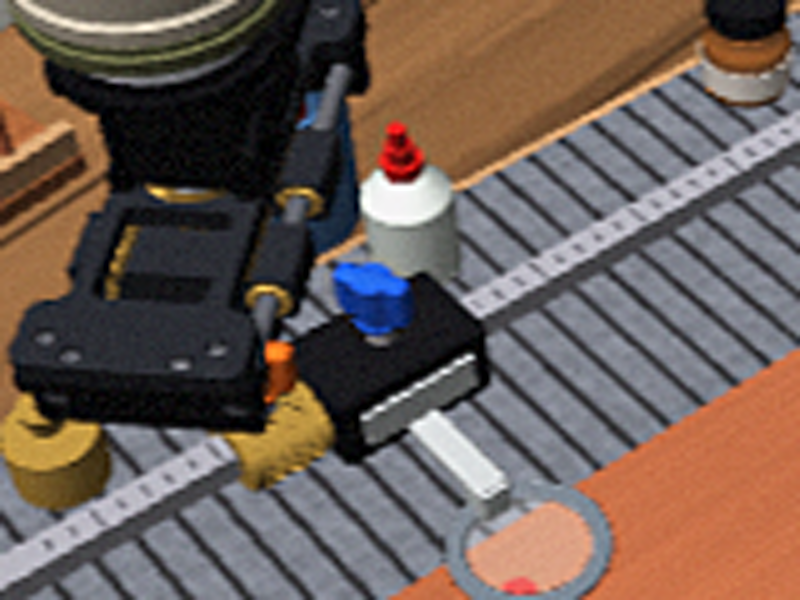

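```bash
python3 - <<'E'
from h import *
def ang(im,n,c,z=.125):
    h=cv2.cvtColor(im,cv2.COLOR_RGB2HSV);x,y=c;m=np.zeros(h.shape[:2],np.uint8);w=h[y-15:y+15,x-15:x+15]
    m[y-15:y+15,x-15:x+15]=(w[...,0]>102)&(w[...,0]<120)&(w[...,1]>150)&(w[...,2]>60)
    ys,xs=np.nonzero(m);print(n,len(xs),"mean px",xs.mean().round(1),ys.mean().round(1),"x",xs.min(),xs.max(),"y",ys.min(),ys.max())
    return m[y-15:y+15,x-15:x+15]
I=lambda f:cv2.imread(f)[:,:,::-1].copy()
ms=[ang(I("pics/side0.png"),"s0",(274,256)),ang(I("pics/s2.png"),"s2",(242,276)),ang(camera("side"),"now",(245,275))]
for r in zip(*ms): print("  ".join("".join(".#"[v] for v in q) for q in r))
g4=cv2.imread("pics/g4.png")
crops=[I("pics/side0.png")[236:276,250:290],I("pics/s2.png")[256:296,222:262],cv2.resize(g4[:,:,::-1],(160,130))[46:86,52:92],camera("side")[252:292,225:265]]
b=I("pics/top0.png")[220:260,230:270],I("pics/t2.png")[213:253,183:223]
cv2.imwrite("pics/g6.png",np.vstack([np.hstack([cv2.resize(c,(200,200),interpolation=cv2.INTER_CUBIC) for c in crops]),np.hstack([cv2.resize(c,(400,400),interpolation=cv2.INTER_CUBIC) for c in b])])[:,:,::-1])
E
```

```text
s0 181 mean px 274.2 256.4 x 267 281 y 250 264
s2 201 mean px 241.2 274.7 x 227 249 y 261 283
now 190 mean px 244.0 273.7 x 234 251 y 261 282
..............................  ..#...........................  ..............................
..............................  ..#.....#.....................  .....#.#......................
..............................  .....##.......................  ..............................
..............................  #...##........................  ....#.........................
..............................  ##.#..........................  ..............................
..............................  ..............................  ..............................
..............................  ..............................  ..............................
..............................  .........###..##..............  .......#########..............
..............................  ........##########............  .......###########............
.........#########............  ........###########...........  .......###########............
........
[... 1191 characters left out ...]
...  ..............##..............
..............###.............  ..............................  ..............................
..............................  ..............................  ..............................
..............................  ..............................  ..............................
..............................  ..............................  ..............................
..............................  ..............................  ..............................
..............................  ..............................  ..............................
..............................  ..............................  ..............................
```

View pics/g6.png

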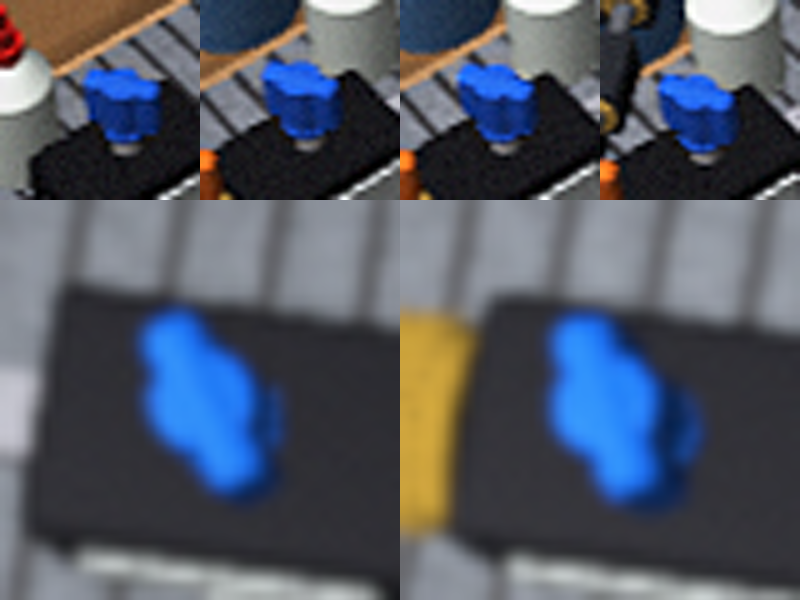

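```bash
python3 - <<'E'
from h import *
I=lambda f:cv2.imread(f)[:,:,::-1].copy()
g4=np.zeros((480,640,3),np.uint8);g4[210:340,170:330]=cv2.resize(I("pics/g4.png"),(160,130),interpolation=cv2.INTER_AREA)
g5=np.zeros((480,640,3),np.uint8);g5[210:340,170:330]=cv2.resize(I("pics/g5.png"),(160,130),interpolation=cv2.INTER_AREA)
for n,im,c in(("s0",I("pics/side0.png"),(274,256)),("s2",I("pics/s2.png"),(242,276)),("g4",g4,(240,276)),("now",g5,(245,275))):
    h=cv2.cvtColor(im,cv2.COLOR_RGB2HSV);x,y=c;w=h[y-10:y+10,x-13:x+13]
    b=(w[...,0]>102)&(w[...,0]<120)&(w[...,1]>150);print(n,np.percentile(w[...,2][b],[20,50,80,95]))
    m=b&(w[...,2]>190)
    ys,xs=np.nonzero(m);P=np.array([ray("side",(u+x-13,v+y-10),.135)[:2] for u,v in zip(xs,ys)]);e,V=np.linalg.eigh(np.cov(P.T))
    print(len(P),br(P.mean(0)),"ang",(np.degrees(np.arctan2(V[1,1],V[0,1]))%180).round(1),np.sqrt(e).round(4))
s=read_state();print(s["time"],s["joint_torque"].round(1))
E
```

```text
s0 [ 99. 120. 234. 241.]
60 [0.0401 0.0084] ang 14.7 [0.0045 0.0074]
s2 [105. 129. 237. 247.]
67 [0.0403 0.0826] ang 14.5 [0.0045 0.0071]
g4 [109.4  134.   239.   248.15]
71 [0.0405 0.0841] ang 18.0 [0.0038 0.0071]
now [107.  133.5 239.  248. ]
71 [0.0398 0.0779] ang 175.9 [0.0055 0.0076]
28.35 [  0.3 -57.7 -24.5 -25.4  -0.4   1.   -0.1]
```

>>> {"method": "step_arm", "body": {
  "commands": [
    [0, 0, 0, 0, 0, 0],
    [0, 0, 0, 0, 0, 0],
    [0, 0, 0, 0, 0, 0],
    [0, 0, -0.015, 0, 0, 0],
    [0, 0, -0.04, 0, 0, 0],
    [0, 0, -0.04, 0, 0, 0],
    [0, 0, 0, 0, 0, 0.14],
    [0, 0, 0, 0, 0, 0.14],
    [0, 0, 0, 0, 0, 0.14],
    [0, 0, 0, 0, 0, 0.14],
    [0, 0, 0, 0, 0, 0.14],
    [0, 0, 0, 0, 0, 0.14]
  ],
  "gripper": 0.35
}}

```text
time: 29.55
ee_pos: [0.6008, 0.1565, 0.2204]
eef_rot: [0.783, 0.622, 0.0, 0.0]
ft_force: [0.5, -0.1, -0.6]
width: 0.0309
```

>>> {"method": "step_arm", "body": {
  "commands": [
    [0, 0, 0, 0, 0, 0.14],
    [0, 0, 0, 0, 0, 0.14],
    [0, 0, 0, 0, 0, 0.14],
    [0, 0, 0, 0, 0, 0.14],
    [0, 0, 0, 0, 0, 0.14],
    [0, 0, 0, 0, 0, 0.14],
    [0, 0, 0, 0, 0, 0.14],
    [0, 0, 0, 0, 0, 0.14],
    [0, 0, 0, 0, 0, 0.14],
    [0, 0, 0, 0, 0, 0.14],
    [0, 0, 0, 0, 0, 0.14],
    [0, 0, 0, 0, 0, 0.14]
  ]
}}

```text
time: 30.75
ee_pos: [0.6007, 0.1568, 0.2204]
eef_rot: [0.986, -0.168, 0.0, -0.0]
ft_force: [0.3, 0.4, -0.5]
width: 0.0304
```

```bash
python3 - <<'E'
from h import *
plan([.45,-.2,.24])
a=camera("side");cv2.imwrite("pics/s3.png",a[:,:,::-1])
I=lambda f:cv2.imread(f)[:,:,::-1].copy()
z=lambda c:cv2.resize(c,(400,300),interpolation=cv2.INTER_CUBIC)
s0,s2=I("pics/side0.png"),I("pics/s2.png")
cv2.imwrite("pics/g7.png",np.vstack([np.hstack([z(s0[241:271,254:294]),z(s2[260:290,222:262])]),np.hstack([z(a[259:289,225:265]),z(a[274:304,200:240])])])[:,:,::-1])
E
```

```text
jaw -19.3 q7 -0.91 shift [-0.0243  0.3866 -0.0198] rotvec [-0.0004 -0.0001  0.    ] shift in goal axes [-0.0243  0.3866 -0.0196]
```

View pics/g7.png

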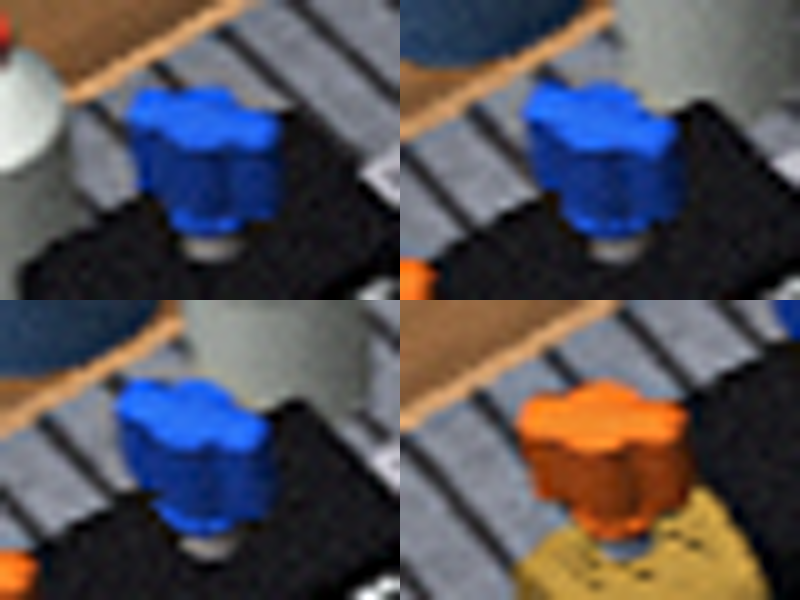

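>>> {"method": "step_arm", "body": {
  "commands": [
    [0.008, 0.052, 0, 0, 0, 0],
    [0, 0, 0, 0, 0, 0.13],
    [0, 0, 0, 0, 0, 0.13],
    [0, 0, 0, 0, 0, 0.13],
    [0, 0, 0, 0, 0, 0.13],
    [0, 0, 0, 0, 0, 0.13],
    [0, 0, 0, 0, 0, 0.13],
    [0, 0, 0.02, 0, 0, 0.12],
    [0, 0, 0, 0, 0, 0]
  ],
  "gripper": 0.45
}}

```text
time: 31.7
ee_pos: [0.5909, 0.1071, 0.198]
eef_rot: [0.817, -0.577, -0.001, 0.001]
ft_force: [-0.4, -0.4, -0.2]
width: 0.039
```

```bash
python3 - <<'E'
from h import *
plan([.5919,.1037,.1235],-70)
E
```

```text
jaw -70.5 q7 -1.67 shift [ 0.0036 -0.      0.0745] rotvec [ 0.0029  0.0004 -0.0089] shift in goal axes [0.0036 0.0002 0.0745]
```

>>> {"method": "step_arm", "body": {
  "commands": [
    [0.004, 0, 0.02, 0, 0, 0],
    [0, 0, 0.025, 0, 0, 0],
    [0, 0, 0.02, 0, 0, 0],
    [0, 0, 0.01, 0, 0, 0],
    [0, 0, 0, 0, 0, 0]
  ]
}}

```text
time: 32.2
ee_pos: [0.5928, 0.1033, 0.1238]
eef_rot: [0.817, -0.576, -0.001, 0.001]
ft_force: [-0.0, 0.5, 0.7]
width: 0.039
```

>>> {"method": "step_arm", "body": {
  "commands": [
    [0, 0, 0, 0, 0, 0],
    [0, 0, 0, 0, 0, 0],
    [0, 0, 0, 0, 0, 0],
    [0, 0, 0, 0, 0, 0],
    [0, 0, 0, 0, 0, 0]
  ],
  "gripper": 0,
  "grip_force": 35
}}

```text
time: 32.7
ee_pos: [0.5936, 0.1034, 0.1247]
eef_rot: [0.816, -0.578, 0.0, -0.0]
ft_force: [-0.3, 0.7, 1.5]
width: 0.0096
```

```bash
python3 - <<'E'
from h import *
s=read_state();print(s["torque"],s["ft_force"],br(s["ee_pos"]),s["width"]);plan(s["ee_pos"]+np.array([.1643,.9864,0])*.002)
lens(camera("side"),"side",(276,329))
E
```

```text
[-0.07045265  0.05942424 -0.0643998 ] [-0.34876651  0.73831696  1.50490401] [0.0437 0.0774] 0.009612683354805907
jaw -70.6 q7 -1.7 shift [-0.0018 -0.001   0.    ] rotvec [-0.0005 -0.0002  0.    ] shift in goal axes [-0.0018 -0.001   0.    ]
side 57 [275.9 328.8] [18.7 24.9] lens bridge [-0.0508  0.0769]
```

Test: push +2 mm along the bar and read the force.

>>> {"method": "step_arm", "body": {
  "commands": [
    [-0.0009, -0.0005, 0, 0, 0, 0],
    [-0.0009, -0.0005, 0, 0, 0, 0],
    [0, 0, 0, 0, 0, 0]
  ]
}}

```text
time: 33.05
ee_pos: [0.594, 0.1052, 0.1247]
eef_rot: [0.816, -0.578, 0.0, 0.0]
ft_force: [-2.1, -1.5, 5.9]
width: 0.0094
```

```bash
python3 - <<'E'
from h import *
s=read_state();print(s["torque"],s["ft_force"],br(s["ee_pos"]),s["width"])
lens(camera("side"),"side",(276,329))
E
```

```text
[-0.44662053  0.34678533 -0.03592363] [-2.10961389 -1.48826452  5.85375544] [0.0437 0.0793] 0.009444855938269894
side 57 [275.2 329.3] [18.7 24.6] lens bridge [-0.0507  0.0785]
```

>>> {"method": "step_arm", "body": {
  "commands": [
    [-0.0022, -0.0012, 0, 0, 0, 0],
    [-0.002, -0.0011, 0, 0, 0, 0],
    [0, 0, 0, 0, 0, 0.07],
    [0, 0, 0, 0, 0, 0.07],
    [0, 0, 0, 0, 0, 0.07],
    [0, 0, 0, 0, 0, 0]
  ]
}}

```text
time: 33.7
ee_pos: [0.5952, 0.1106, 0.1247]
eef_rot: [0.751, -0.66, 0.001, -0.001]
ft_force: [3.8, 0.6, 2.4]
width: 0.0113
```

```bash
python3 - <<'E'
from h import *
s=read_state();print(s["torque"],s["ft_force"],br(s["ee_pos"]),s["width"]);plan(s["ee_pos"])
lens(camera("side"),"side",(273,330))
E
```

```text
[-0.04062776 -0.60174617  0.81730436] [3.83317287 0.63685212 2.42246252] [0.0441 0.0848] 0.01128319884123845
jaw -82.6 q7 -1.91 shift [0. 0. 0.] rotvec [-0.0019  0.     -0.    ] shift in goal axes [0. 0. 0.]
side 57 [273.  330.9] [18.8 24.7] lens bridge [-0.051   0.0839]
```

>>> {"method": "step_arm", "body": {
  "commands": [
    [0.0015, 0.0003, 0, 0, 0, 0],
    [0, 0, 0, 0, 0, 0],
    [0, 0, 0, 0, 0, 0]
  ]
}}

```text
time: 34.05
ee_pos: [0.5948, 0.1085, 0.1246]
eef_rot: [0.751, -0.66, 0.0, -0.0]
ft_force: [4.5, -0.5, 3.2]
width: 0.011
```

```bash
python3 - <<'E'
from h import *
s=read_state();print(s["torque"],s["ft_force"],br(s["ee_pos"]),s["width"])
lens(camera("side"),"side",(273,330))
E
```

```text
[ 0.04661219 -0.84117603  0.77035133] [ 4.46967012 -0.49252217  3.23637359] [0.044  0.0827] 0.010970847602390844
side 57 [273.8 330.3] [18.4 25. ] lens bridge [-0.0509  0.0819]
```

>>> {"method": "step_arm", "body": {
  "commands": [
    [-0.0015, -0.0002, 0, 0, 0, 0]
  ]
}}

```text
time: 34.2
ee_pos: [0.5949, 0.1093, 0.1246]
eef_rot: [0.751, -0.66, 0.001, 0.0]
ft_force: [4.5, -3.5, 5.0]
width: 0.0113
```

```bash
python3 - <<'E'
from h import *
for i in range(4):
    s=read_state();print(s["time"],s["torque"].round(2),s["ft_force"].round(2),br(s["ee_pos"]),s["width"].round(4))
    if i<3: im=camera("side")
lens(im,"side",(273,330))
E
```

```text
Traceback (most recent call last):
AttributeError: 'float' object has no attribute 'round'
```

>>> {"method": "step_arm", "body": {
  "commands": [
    [0, 0, 0, 0, 0, -0.1],
    [0, 0, 0, 0, 0, -0.1],
    [0, 0, 0, 0, 0, 0]
  ]
}}

```text
time: 34.5
ee_pos: [0.5948, 0.1097, 0.1247]
eef_rot: [0.814, -0.581, 0.0, -0.0]
ft_force: [2.0, -0.8, 5.6]
width: 0.0096
```

>>> {"method": "step_arm", "body": {
  "commands": [
    [-0.002, -0.001, 0, 0, 0, 0]
  ]
}}

```text
time: 34.6
ee_pos: [0.5951, 0.1111, 0.1246]
eef_rot: [0.813, -0.583, 0.0, 0.0]
ft_force: [2.2, -2.8, 4.9]
width: 0.0095
```

>>> {"method": "step_arm", "body": {
  "commands": [
    [0.002, 0.001, 0, 0, 0, 0]
  ]
}}

```text
time: 34.7
ee_pos: [0.5949, 0.1104, 0.1247]
eef_rot: [0.813, -0.582, 0.0, -0.001]
ft_force: [4.9, 2.3, 4.9]
width: 0.0096
```

```bash
python3 - <<'E'
from h import *
s=read_state();print(s["torque"],s["ft_force"],br(s["ee_pos"]))
a=camera("side");lens(a,"side",(273,330));cv2.imwrite("pics/s4.png",a[:,:,::-1])
cv2.imwrite("pics/g8.png",cv2.resize(a[240:300,195:275],(800,600),interpolation=cv2.INTER_CUBIC)[:,:,::-1])
E
```

```text
[ 0.47891346 -1.12038111  0.13876423] [4.91915188 2.32463765 4.91879395] [0.0438 0.0845]
side 57 [273.  330.9] [18.8 24.7] lens bridge [-0.051   0.0838]
```

View pics/g8.png

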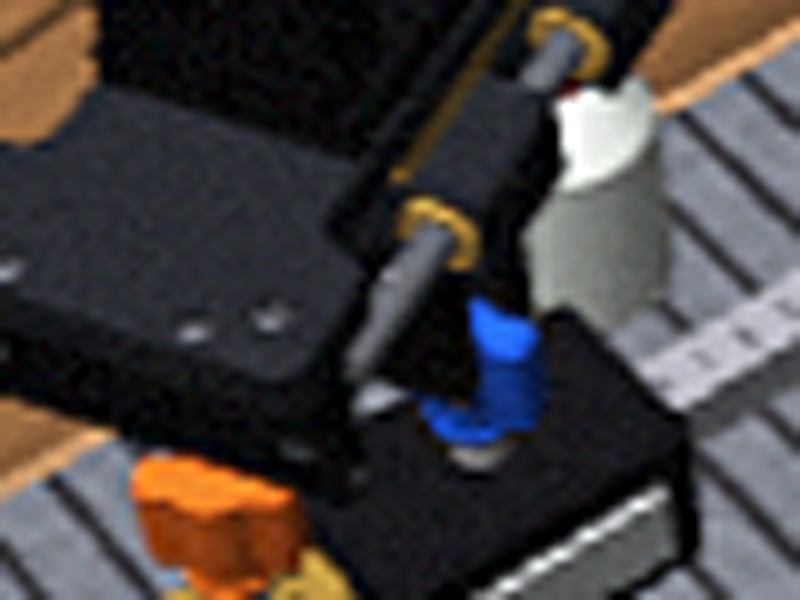

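>>> {"method": "step_arm", "body": {
  "commands": [
    [0, 0, 0, 0, 0, 0],
    [0, 0, 0, 0, 0, 0],
    [0, 0, 0, 0, 0, 0.1],
    [0, 0, 0, 0, 0, 0.1],
    [0, 0, 0, 0, 0, 0.1],
    [0, 0, 0, 0, 0, 0]
  ],
  "grip_force": 60
}}

```text
time: 35.35
ee_pos: [0.5948, 0.1098, 0.1247]
eef_rot: [0.717, -0.697, 0.001, -0.0]
ft_force: [4.2, -1.6, 6.1]
width: 0.0111
```

```bash
python3 - <<'E'
from h import *
s=read_state();print(s["torque"],s["ft_force"],br(s["ee_pos"]),s["width"]);plan(s["ee_pos"])
E
```

```text
[-0.43746696 -0.96421166  1.68594674] [ 4.17102211 -1.59911491  6.10150314] [0.0438 0.0839] 0.01109587729599206
jaw -88.4 q7 -2.0 shift [0. 0. 0.] rotvec [-0.001 -0.001  0.   ] shift in goal axes [0. 0. 0.]
```

>>> {"method": "step_arm", "body": {
  "commands": [
    [0.003, 0, 0, 0, 0, 0]
  ]
}}

```text
time: 35.45
ee_pos: [0.5946, 0.1081, 0.1247]
eef_rot: [0.719, -0.695, 0.0, -0.0]
ft_force: [2.4, 2.6, 5.5]
width: 0.0113
```

>>> {"method": "step_arm", "body": {
  "commands": [
    [-0.003, 0, 0, 0, 0, 0],
    [0, 0, 0, 0, 0, 0]
  ]
}}

```text
time: 35.65
ee_pos: [0.5948, 0.1099, 0.1247]
eef_rot: [0.718, -0.696, 0.001, -0.0]
ft_force: [5.1, -2.0, 5.2]
width: 0.0109
```

```bash
python3 - <<'E'
from h import *
s=read_state();print(s["torque"],s["ft_force"],br(s["ee_pos"]))
lens(camera("side"),"side",(273,330))
E
```

```text
[-0.30166808 -1.03673015  1.6127706 ] [ 5.11490315 -1.95440289  5.18413768] [0.0438 0.084 ]
side 57 [273.2 330.8] [18.7 24.8] lens bridge [-0.0511  0.0833]
```

>>> {"method": "step_arm", "body": {
  "commands": [
    [0, 0, 0, 0, 0, 0],
    [0, 0, 0, 0, 0, 0],
    [0, 0, 0, 0, 0, 0],
    [0, 0, -0.015, 0, 0, 0],
    [0, 0, -0.04, 0, 0, 0],
    [0, 0, -0.03, 0, 0, 0],
    [0, 0, 0, 0, 0, -0.137],
    [0, 0, 0, 0, 0, -0.137],
    [0, 0, 0, 0, 0, -0.137],
    [0, 0, 0, 0, 0, -0.137],
    [0, 0, 0, 0, 0, -0.137],
    [0, 0, 0, 0, 0, -0.137]
  ],
  "gripper": 0.3,
  "grip_force": 30
}}

```text
time: 36.9
ee_pos: [0.5941, 0.1101, 0.2101]
eef_rot: [0.937, -0.349, -0.0, 0.0]
ft_force: [0.0, 0.3, -0.5]
width: 0.0259
```

```bash
python3 - <<'E'
from h import *
a=camera("side");cv2.imwrite("pics/s5.png",a[:,:,::-1]);lens(a,"side",(273,330))
I=lambda f:cv2.imread(f)[:,:,::-1].copy()
z=lambda c:cv2.resize(c,(400,300),interpolation=cv2.INTER_CUBIC)
s0,s3=I("pics/side0.png"),I("pics/s3.png")
cv2.imwrite("pics/g9.png",np.vstack([np.hstack([z(s0[241:271,254:294]),z(s0[275:305,200:240])]),np.hstack([z(a[260:290,222:262]),z(a[274:304,200:240])])])[:,:,::-1])
E
```

```text
side 57 [273.3 330.7] [18.8 24.7] lens bridge [-0.0511  0.0831]
```

View pics/g9.png

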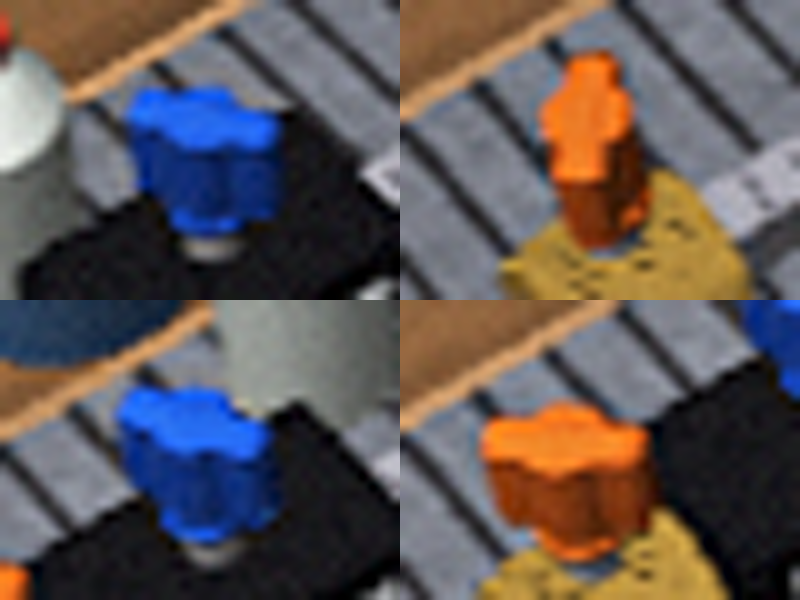

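>>> {"method": "step_arm", "body": {
  "commands": [
    [0, 0, 0, 0, 0, -0.14],
    [0, 0, 0, 0, 0, -0.14],
    [0, 0, 0, 0, 0, -0.14],
    [0, 0, 0, 0, 0, -0.14],
    [0, 0, 0, 0, 0, -0.14],
    [0, 0, 0, 0, 0, -0.14],
    [0, 0, 0, 0, 0, -0.14],
    [0, 0, 0, 0, 0, -0.14],
    [0, 0, 0, 0, 0, -0.14],
    [0, 0, 0, 0, 0, -0.14],
    [0, 0, 0, 0, 0, -0.14],
    [0, 0, 0, 0, 0, -0.14]
  ]
}}

```text
time: 38.15
ee_pos: [0.5942, 0.1099, 0.2099]
eef_rot: [0.886, 0.463, -0.0, 0.0]
ft_force: [0.2, 0.2, 0.4]
width: 0.026
```

>>> {"method": "step_arm", "body": {
  "commands": [
    [0, 0, 0, 0, 0, -0.14],
    [0, 0, 0, 0, 0, -0.14],
    [0, 0, 0, 0, 0, -0.14],
    [0, 0, 0, 0, 0, -0.14],
    [0, 0, 0, 0, 0, -0.14],
    [0, 0, 0, 0, 0, -0.14],
    [0, 0, 0, 0, 0, -0.14],
    [0, 0, 0, 0, 0, -0.14],
    [0, 0, 0, 0, 0, 0]
  ]
}}

```text
time: 39.05
ee_pos: [0.5943, 0.1098, 0.2095]
eef_rot: [0.506, 0.862, -0.0, -0.0]
ft_force: [-0.7, -0.3, 0.3]
width: 0.026
```

```bash
python3 - <<'E'
from h import *
plan([.6018,.1627,.1235],120)
E
```

```text
jaw 119.2 q7 1.4 shift [0.0425 0.0324 0.086 ] rotvec [-0.0008 -0.0004 -0.0147] shift in goal axes [0.0421 0.033  0.086 ]
```

>>> {"method": "step_arm", "body": {
  "commands": [
    [0.022, 0.016, 0, 0, 0, 0],
    [0.021, 0.016, 0, 0, 0, 0],
    [0, 0, 0.025, 0, 0, 0],
    [0, 0, 0, 0, 0, 0]
  ]
}}

```text
time: 39.45
ee_pos: [0.6002, 0.1631, 0.1822]
eef_rot: [0.508, 0.861, -0.002, -0.001]
ft_force: [-0.1, -0.8, 0.2]
width: 0.0261
```

```bash
python3 - <<'E'
from h import *
plan([.6018,.1627,.1235],120)
E
```

```text
jaw 119.0 q7 1.3 shift [-0.0011  0.0014  0.0587] rotvec [-0.0038 -0.     -0.0182] shift in goal axes [-0.0012  0.0012  0.0587]
```

>>> {"method": "step_arm", "body": {
  "commands": [
    [-0.001, 0.001, 0.02, 0, 0, 0],
    [0, 0, 0.02, 0, 0, 0],
    [0, 0, 0.013, 0, 0, 0],
    [0, 0, 0.004, 0, 0, 0],
    [0, 0, 0, 0, 0, 0]
  ]
}}

```text
time: 39.95
ee_pos: [0.6028, 0.1624, 0.1276]
eef_rot: [0.507, 0.862, -0.0, -0.0]
ft_force: [0.0, 0.2, -0.7]
width: 0.0259
```

>>> {"method": "step_arm", "body": {
  "commands": [
    [0, 0, 0, 0, 0, 0],
    [0, 0, 0, 0, 0, 0],
    [0, 0, 0, 0, 0, 0],
    [0, 0, 0, 0, 0, 0],
    [0, 0, 0, 0, 0, 0.13],
    [0, 0, 0, 0, 0, 0.13],
    [0, 0, 0, 0, 0, 0]
  ],
  "gripper": 0
}}

```text
time: 40.65
ee_pos: [0.6031, 0.1631, 0.1281]
eef_rot: [0.615, 0.789, 0.0, 0.001]
ft_force: [-1.1, 0.3, 5.1]
width: 0.0092
```

```bash
python3 - <<'E'
from h import *
s=read_state();print(s["torque"],s["ft_force"],br(s["ee_pos"]),s["width"]);plan(s["ee_pos"]-np.array([.1643,.9864,0])*.001)
lens(camera("side"),"side",(273,330))
E
```

```text
[0.32539402 0.08816503 0.01622219] [-1.09317545  0.28482964  5.13577139] [0.0432 0.1379] 0.009186783736650878
jaw 104.2 q7 1.04 shift [-0.0009 -0.0004 -0.    ] rotvec [0.0012 0.0004 0.    ] shift in goal axes [-0.0009 -0.0004  0.    ]
side 57 [273.3 330.7] [18.8 24.7] lens bridge [-0.0511  0.0831]
```

>>> {"method": "step_arm", "body": {
  "commands": [
    [0, 0, 0, 0, 0, 0.13],
    [0, 0, 0, 0, 0, 0.13],
    [0, 0, 0, 0, 0, 0.13],
    [0, 0, 0, 0, 0, 0]
  ]
}}

```text
time: 41.1
ee_pos: [0.6033, 0.163, 0.128]
eef_rot: [0.755, 0.656, 0.0, 0.001]
ft_force: [0.2, 0.3, 5.8]
width: 0.009
```

```bash
python3 - <<'E'
from h import *
s=read_state();print(s["torque"],s["ft_force"],br(s["ee_pos"]),s["width"]);plan(s["ee_pos"]-np.array([.1643,.9864,0])*.001)
lens(camera("side"),"side",(273,330))
E
```

```text
[ 0.12906104 -0.11363934  0.00208484] [0.20023406 0.32065493 5.80302578] [0.0434 0.1378] 0.00896975812597667
jaw 82.0 q7 0.69 shift [-0.001 -0.    -0.   ] rotvec [ 0.0015 -0.     -0.    ] shift in goal axes [-0.001 -0.     0.   ]
side 57 [273.3 330.7] [18.7 24.7] lens bridge [-0.0511  0.0831]
```

>>> {"method": "step_arm", "body": {
  "commands": [
    [-0.001, 0, 0, 0, 0, 0],
    [0, 0, 0, 0, 0, 0]
  ]
}}

```text
time: 41.35
ee_pos: [0.6032, 0.1623, 0.1281]
eef_rot: [0.753, 0.658, 0.001, 0.0]
ft_force: [0.7, 1.1, 6.5]
width: 0.009
```

```bash
python3 - <<'E'
from h import *
s=read_state();print(s["torque"],s["ft_force"],br(s["ee_pos"]),s["width"])
lens(camera("side"),"side",(273,330))
E
```

```text
[ 0.20836655 -0.17494045 -0.01536246] [0.73623921 1.14503348 6.53144143] [0.0434 0.1371] 0.009008589740328931
side 57 [273.3 330.7] [18.8 24.7] lens bridge [-0.0511  0.0831]
```

>>> {"method": "step_arm", "body": {
  "commands": [
    [-0.0008, 0, 0, 0, 0, 0],
    [0, 0, 0, 0, 0, 0]
  ]
}}

```text
time: 41.6
ee_pos: [0.6031, 0.1616, 0.128]
eef_rot: [0.753, 0.658, 0.001, 0.0]
ft_force: [0.6, 1.2, 6.3]
width: 0.0091
```

```bash
python3 - <<'E'
from h import *
s=read_state();print(s["torque"],s["ft_force"],br(s["ee_pos"]),s["width"])
lens(camera("side"),"side",(273,330))
E
```

```text
[ 0.29062792 -0.16672834 -0.0102694 ] [0.57250847 1.18280442 6.28331615] [0.0434 0.1364] 0.009133875139708938
side 57 [273.3 330.7] [18.8 24.7] lens bridge [-0.0511  0.0831]
```

>>> {"method": "step_arm", "body": {
  "commands": [
    [-0.0008, 0, 0, 0, 0, 0],
    [0, 0, 0, 0, 0, 0]
  ]
}}

```text
time: 41.85
ee_pos: [0.6029, 0.1608, 0.128]
eef_rot: [0.753, 0.658, 0.001, 0.0]
ft_force: [-0.2, 0.3, 6.2]
width: 0.0088
```

```bash
python3 - <<'E'
from h import *
s=read_state();print(s["torque"],s["ft_force"],br(s["ee_pos"]),s["width"])
lens(camera("side"),"side",(273,330))
E
```

```text
[ 0.33465165 -0.11539229  0.05009488] [-0.2449476   0.268396    6.18318808] [0.0434 0.1356] 0.008849741370900117
side 57 [273.3 330.7] [18.7 24.7] lens bridge [-0.0511  0.0831]
```

>>> {"method": "step_arm", "body": {
  "commands": [
    [-0.0008, 0, 0, 0, 0, 0],
    [0, 0, 0, 0, 0, 0]
  ]
}}

```text
time: 42.1
ee_pos: [0.6028, 0.1603, 0.128]
eef_rot: [0.753, 0.658, 0.001, 0.0]
ft_force: [0.2, 1.0, 5.7]
width: 0.0091
```

```bash
python3 - <<'E'
from h import *
s=read_state();print(s["torque"],s["ft_force"],br(s["ee_pos"]),s["width"])
lens(camera("side"),"side",(273,330))
E
```

```text
[ 0.44343624 -0.20474975 -0.01582739] [0.17767404 0.96269083 5.73042883] [0.0434 0.1351] 0.009083115600821904
side 57 [273.5 330.6] [18.6 24.8] lens bridge [-0.051   0.0826]
```

>>> {"method": "step_arm", "body": {
  "commands": [
    [0, 0, 0, 0, 0, 0.13],
    [0, 0, 0, 0, 0, 0.13],
    [0, 0, 0, 0, 0, 0.13],
    [0, 0, 0, 0, 0, 0.13],
    [0, 0, 0, 0, 0, 0]
  ]
}}

```text
time: 42.65
ee_pos: [0.6026, 0.1596, 0.128]
eef_rot: [0.898, 0.44, 0.0, 0.0]
ft_force: [-0.7, 0.1, 6.5]
width: 0.0092
```

```bash
python3 - <<'E'
from h import *
s=read_state();print(s["torque"],s["ft_force"],br(s["ee_pos"]),s["width"]);plan(s["ee_pos"]+np.array([.1643,.9864,0])*.001)
lens(camera("side"),"side",(273,330))
E
```

```text
[0.04467738 0.09367717 0.04963134] [-0.72527449  0.13962625  6.48051533] [0.0433 0.1344] 0.009168844661177424
jaw 52.2 q7 0.22 shift [ 0.0009 -0.0005 -0.    ] rotvec [ 0.001  -0.0004 -0.    ] shift in goal axes [ 0.0009 -0.0005  0.    ]
side 57 [273.6 330.5] [18.6 24.9] lens bridge [-0.0511  0.0825]
```

>>> {"method": "step_arm", "body": {
  "commands": [
    [0, 0, 0, 0, 0, 0.13],
    [0, 0, 0, 0, 0, 0.1],
    [0, 0, 0, 0, 0, 0.06],
    [0, 0, 0, 0, 0, 0]
  ]
}}

```text
time: 43.1
ee_pos: [0.6024, 0.1597, 0.1279]
eef_rot: [0.952, 0.307, 0.0, 0.0]
ft_force: [-1.7, -0.3, 7.9]
width: 0.0088
```

```bash
python3 - <<'E'
from h import *
s=read_state();print(s["torque"],s["ft_force"],br(s["ee_pos"]),s["width"]);plan(s["ee_pos"]+np.array([.1643,.9864,0])*.001)
E
```

```text
[-0.13393821  0.23269252  0.24030256] [-1.70462127 -0.33365233  7.90816463] [0.0431 0.1345] 0.008824729146313165
jaw 35.7 q7 -0.05 shift [ 0.0007 -0.0007 -0.    ] rotvec [ 0.0006 -0.0003 -0.    ] shift in goal axes [ 0.0007 -0.0007  0.    ]
```

>>> {"method": "step_arm", "body": {
  "commands": [
    [0.0009, -0.0008, 0, 0, 0, 0],
    [0, 0, 0, 0, 0, 0]
  ]
}}

```text
time: 43.3
ee_pos: [0.6026, 0.1609, 0.1279]
eef_rot: [0.951, 0.308, 0.0, 0.0]
ft_force: [-1.9, -0.3, 8.4]
width: 0.0092
```

>>> {"method": "step_arm", "body": {
  "commands": [
    [-0.0009, 0.0008, 0, 0, 0, 0.08],
    [0, 0, 0, 0, 0, 0.08],
    [0, 0, 0, 0, 0, 0]
  ]
}}

```text
time: 43.6
ee_pos: [0.6024, 0.1603, 0.1279]
eef_rot: [0.973, 0.23, 0.0, -0.0]
ft_force: [-1.7, 0.5, 7.5]
width: 0.0094
```

```bash
python3 - <<'E'
from h import *
s=read_state();print(s["torque"],s["ft_force"],br(s["ee_pos"]),s["width"]);plan(s["ee_pos"])
a=camera("side");lens(a,"side",(273,330));cv2.imwrite("pics/s6.png",a[:,:,::-1])
cv2.imwrite("pics/g10.png",cv2.resize(a[250:310,190:270],(800,600),interpolation=cv2.INTER_CUBIC)[:,:,::-1])
E
```

```text
[0.2225892  0.10343454 0.59234565] [-1.7377725   0.48064474  7.49323267] [0.043  0.1349] 0.009384279070277203
jaw 26.6 q7 -0.19 shift [0. 0. 0.] rotvec [ 0.     -0.0009 -0.    ] shift in goal axes [0. 0. 0.]
side 57 [273.6 330.5] [18.6 24.9] lens bridge [-0.051   0.0825]
```

View pics/g10.png

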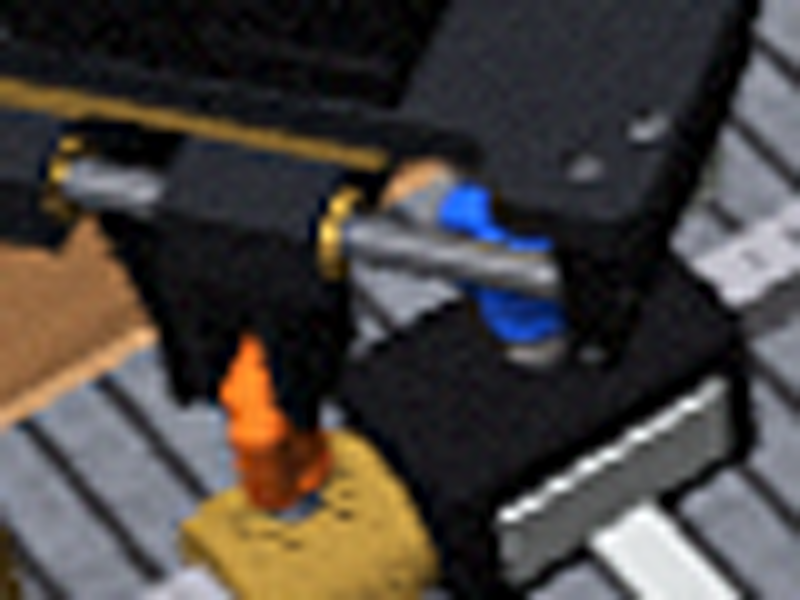

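>>> {"method": "step_arm", "body": {
  "commands": [
    [0, 0, 0, 0, 0, 0],
    [0, 0, 0, 0, 0, 0],
    [0, 0, 0, 0, 0, 0],
    [0, 0, -0.015, 0, 0, 0],
    [0, 0, -0.04, 0, 0, 0],
    [0, 0, -0.04, 0, 0, 0],
    [0, 0, -0.02, 0, 0, 0]
  ],
  "gripper": 0.35
}}

```text
time: 44.35
ee_pos: [0.603, 0.1602, 0.247]
eef_rot: [0.974, 0.229, 0.002, -0.0]
ft_force: [0.6, -0.5, 0.3]
width: 0.0307
```

```bash
python3 - <<'E'
from h import *
plan([.45,-.25,.26])
E
```

```text
jaw 26.4 q7 -0.14 shift [-0.3195  0.2993 -0.0142] rotvec [ 0.0005 -0.0041 -0.    ] shift in goal axes [-0.3196  0.2993 -0.013 ]
```

>>> {"method": "step_arm", "body": {
  "commands": [
    [-0.032, 0.03, 0, 0, 0, 0],
    [-0.032, 0.03, 0, 0, 0, 0],
    [-0.032, 0.03, 0, 0, 0, 0],
    [-0.032, 0.03, 0, 0, 0, 0],
    [-0.032, 0.03, 0, 0, 0, 0],
    [-0.032, 0.03, 0, 0, 0, 0],
    [-0.032, 0.03, 0, 0, 0, 0],
    [-0.032, 0.03, 0, 0, 0, 0],
    [-0.032, 0.03, 0, 0, 0, 0],
    [-0.032, 0.03, 0, 0, 0, 0],
    [0, 0, 0, 0, 0, 0]
  ]
}}

```text
time: 45.45
ee_pos: [0.4458, -0.2577, 0.2427]
eef_rot: [0.975, 0.224, -0.001, 0.001]
ft_force: [0.4, 0.7, -0.7]
width: 0.0302
```

```bash
python3 - <<'E'
from h import *
a=camera("side");b=camera("top");cv2.imwrite("pics/s7.png",a[:,:,::-1]);cv2.imwrite("pics/t7.png",b[:,:,::-1])
lens(a,"side",(273,330));lens(b,"top",(208,293));print(read_state()["time"])
I=lambda f:cv2.imread(f)[:,:,::-1].copy();t0=I("pics/top0.png")
for lab,im,cs in(("t0",t0,((250,240),(174,230))),("t7",b,((203,233),(170,230)))):
  h=cv2.cvtColor(im,cv2.COLOR_RGB2HSV)
  for k,(x,y),lo,hi,s,v in(("blue",cs[0],102,120,150,215),("orange",cs[1],0,20,215,200)):
    m=np.zeros((480,640),np.uint8);w=h[y-18:y+18,x-18:x+18];m[y-18:y+18,x-18:x+18]=(w[...,0]>=lo)&(w[...,0]<=hi)&(w[...,1]>s)&(w[...,2]>v)
    ys,xs=np.nonzero(m);P=np.array([ray("top",(q,r),.13)[:2] for q,r in zip(xs,ys)]);e,V=np.linalg.eigh(np.cov(P.T));print(lab,k,len(P),br(P.mean(0)),np.degrees(np.arctan2(V[1,1],V[0,1]))%180,np.sqrt(e).round(4))
z=lambda c:cv2.resize(c,(400,300),interpolation=cv2.INTER_CUBIC)
cv2.imwrite("pics/g11.png",np.vstack([np.hstack([z(t0[205:265,150:230]),z(t0[205:265,210:290])]),np.hstack([z(b[205:265,150:230]),z(a[240:315,195:295])])])[:,:,::-1])
E
```

```text
side 57 [273.6 330.5] [18.7 24.9] lens bridge [-0.051   0.0825]
top 57 [206.5 292.4] [26.1 27.2] lens bridge [-0.049  0.082]
45.55
t0 blue 108 [0.0414 0.0071] 23.71348729034753 [0.0033 0.0068]
t0 orange 98 [0.0413 0.131 ] 135.49870028428538 [0.0032 0.0067]
t7 blue 112 [0.0416 0.0827] 19.43526994340513 [0.0035 0.0069]
t7 orange 100 [0.0411 0.1354] 132.73183913896867 [0.0032 0.0067]
```

View pics/g11.png

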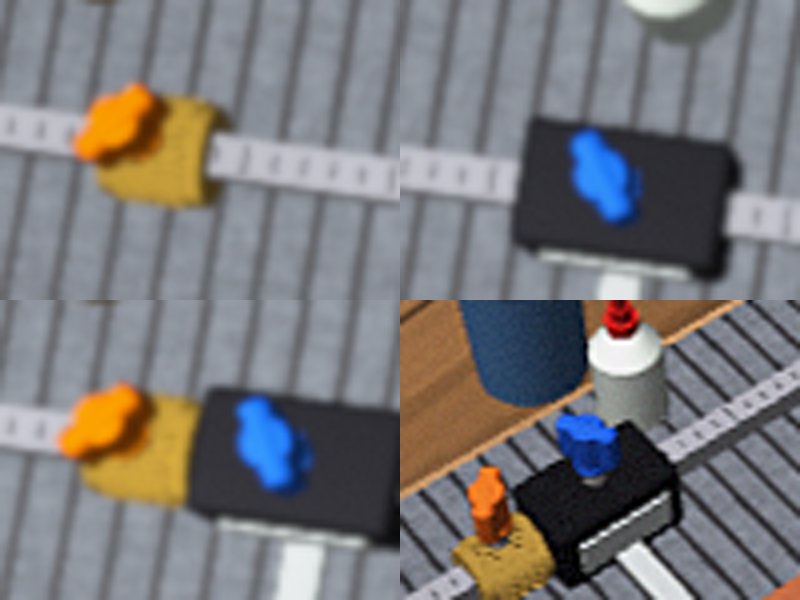

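```bash
python3 - <<'E'
from h import *
t0,t7=(cv2.imread(f"pics/{n}.png") for n in("top0","t7"))
d=cv2.absdiff(t0,t7).max(2)
for n,(x0,y0,x1,y1) in dict(weight=(150,175,182,205),glue=(248,180,276,212),jar=(355,195,386,230),cup=(232,118,285,185),graver=(278,338,352,366),burnisher=(145,318,220,342),tin=(438,215,495,268)).items():
    print(n,(d[y0:y1,x0:x1]>40).mean().round(3))
print(close_job())
E
```

```text
weight 0.0
glue 0.0
jar 0.0
cup 0.0
graver 0.0
burnisher 0.0
tin 0.404
the job is handed in; nothing more can be done
None
```

I handed the job in at about 45.6 s of the 72 s allowed. Position, contact and screw angles all checked out, but the tightened screws did not seem to hold, as described below.

**What I did:** I loosened the orange screw, then the blue one. I slid the carriage to the red dot, brought the collar up against it and turned both screws back clockwise to their end stops. I went back to the blue screw twice: once to correct the lens position, and once after pushing the collar moved the carriage about 6–7 mm off the dot.

**Last checks:**
- **Lens:** it sits at 82.0 mm (top camera) and 82.5 mm (side camera) along the bar, against 83 mm for the red dot. That is within about 1 mm.
- **Collar:** the two knob centres are 52.7 mm apart, where contact is 53 mm. The top picture shows no gap.
- **Screws:** both wings are back within about 4° of their original tight angles. The end stops resisted with about 0.6 N m (orange) and 1.7 N m (blue).
- **Things around the bar:** the weight, glue bottle, jar, cup, graver and burnisher show no change between the first and last top pictures. The varnish tin's patch differed. The arm was parked over that side, so I put it down to the arm covering the tin and did not confirm it.

**What disagreed:**
- **Carriage:** with the blue screw hard on its end stop, it still slid with only 2–3 N.
- **Collar:** the gripper moved about 1 mm along the bar with almost no force while holding the orange screw at its stop. I could not tell whether the collar itself moved.

So both screws are fully turned in, but I could not confirm that either one clamps.

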